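Mount a painting panel on a table easel

TASK

Put the small painting panel up on the table easel, upright (long side up the slope), centred, with its lower edge fully down on the narrow ledge behind the lip and its back flat on the two sloping rails. Then slide the easel's top clamp down onto the panel's upper edge, press it home firmly for a moment, and leave it there to hold the panel. Be gentle with the panel and the easel, do not knock over or push away the bottles, the thread cone and the tumbler, and let go of everything.

Things in the scene. Friction and masses are not known exactly. Their poses are not given: they have to be found in the camera images.
- panel: loose painting panel, a plain wooden board with a white front, 120 x 64 x 16 mm, about 90 g, lying on the table white side up. Origin: centre of its underside (the wooden back). x along the 120 mm length, y along the 64 mm width, z out of the white front; the two ends are alike
- easel: small wooden table easel fixed to the table, 240 mm deep, 135 wide, 260 high: base frame, sloping face of two rails (12 mm wide, at y = +-22 mm) with a ledge at its foot, and a top clamp sliding on the rails. Origin on the table under the ledge; x to the rear (the way the face climbs), y left, z up. Face slope 31 to 40 degrees from the table, different each time; it does not give way
- ledge (a point): middle of the ledge's upper surface, in the plane of the rails' front, 75 mm above the table. x points up the slope along the rails (they end at 221 mm), y across to the left, z out of the face, up. The ledge is 100 mm wide (y) and stands out 25 mm (z); the lip at its outer edge, 8 mm high (x), leaves a slot z = 0 to 19 mm for the panel's edge
- clamp_grip (a point): outer end of the clamp's dark grip, a block 18 mm wide (y) and 16 mm along the slope (x); axes as ledge. The grip spans 24 to 58 mm over the rails' plane (this point: 58). Below it is the clamp bar, 60 mm wide, 16 along x, 24 tall; its lower face is 8 mm down the slope from this point, with a lip (z 19 to 24 mm) reaching 6 mm further over the panel's front
- clamp: the top clamp, sliding along the rails only; axes as ledge. Origin: middle of its bar's lower face, in the plane of the rails' front; it is 110 to 180 mm up the slope from ledge, and at 120 mm it meets the upper edge of a panel that is fully down. It stays where it is left by its own friction; sliding it takes about 3 N
- paint_a: paint bottle, 38 mm across, 85 mm high, beyond the work; bystander, leave alone. Origin: centre of its underside, z up
- paint_b: paint bottle, 38 mm across, 85 mm high, at the left; bystander, leave alone. Origin: centre of its underside, z up
- cone: cone of thread, 72 mm across at the foot, 130 mm high, at the right; bystander, leave alone. Origin: centre of its underside, z up
- tumbler: glass tumbler, 70 mm across, 80 mm high, far left; bystander, leave alone. Origin: centre of its underside, z up
Mind the look-alikes: they are no part of the job. There is more than one size of the panel; the one meant has the size given above.

How it is judged:
By the outcome, as a careful person would: the job done as asked, in the order asked, and still so for the second after the job is handed in, with the robot touching nothing.
It also fails if it takes over 61 s, if anything falls off the work surface, if the arm or the gripper's body presses on something with over 40 N, if the wrist force passes 120 N, or if a joint passes its speed limit or range.

ROBOT

A 6-joint arm with a two-finger parallel gripper is mounted at the origin on the work surface. World frame = base frame: x ahead of the robot, y to its left, z up, the work surface at z = 0. Lengths are in mm, angles in rad, forces in N, time in s.
With the tool pointing down it reaches from about 275 to 825 mm from the base axis. Payload 5.2 kg.
Tool frame: the origin (TCP) lies at the very end of the fingers, on their centre line; the grasp point (between the pads) lies 19 mm behind it; x points along the fingers, y is the direction in which the jaws open and shut, and the axes are right-handed (so a half turn about x gives the same grasp; the last joint's range is limited). The gripper opens to 93 mm and grips with 3 to 60 N. Pads are 15 mm wide; open, the fingers measure 128 mm over their backs; the gripper's body (75 mm by 188 mm) begins 65 mm behind the grasp point.
Start: joints at [1.019, 0.259, 1.535, -0, 1.348, -0.203], TCP at [187.952, 516.894, 218.653] pointing down, gripper open.
Joint ranges: [-3.14, 3.14], [-0.91, 2.08], [0.19, 2.58], [-1.22, 4.36], [0.22, 2.71], [-3.12, 3.12]. Speed limits (rad/s): [2.57, 2.57, 3.14, 3.14, 3.14, 3.14].

INTERFACE

Orientations are given as a rotation vector (axis times angle).
In Python, from workcell import status, optics, ticket gives the robot as it stands. The module is installed in compiled form; this text tells all that it offers.
- The arm moves only by the tool carry_out, never from a script. Its argument "rows" is a list of rows, each an object of numbers: "dx", "dy", "dz": the shift along the tool's x, y, z in cm; "rx", "ry", "rz": the turn, a rotation vector about the tool's x, y, z in rad; "claw": the opening in per cent of the stroke, from 0 (shut) to 100 (fully open). In form: [{"dx": .., "dy": .., "dz": .., "rx": .., "ry": .., "rz": .., "claw": ..}, ...]. A call has 1 to 5 rows; each row is the pose to reach, as a shift and turn from the pose commanded when the call began, along the tool's axes at that moment; what a row does not reach only later rows make up. A row lasts 1/12 s, in which the tool goes at most 41.7 mm and 7.16 degrees, less where a joint would pass 70% of its speed; a pose out of reach is approached as far as the arm can. A call with a gripper value outside its range is refused whole. The fingers move at their own pace and stop on an object; the grip force is fixed at half the most. Time passes only in rows, so rows that repeat a pose let the fingers close. It gives the time, the measured TCP pose, the force and the opening at its end, in the units of the state.
- status.get_obs(): the state, without advancing time (a new reading comes with each control period).
- optics.get_image(name): name is "scene" or "top" or "wrist"; returns the picture (400x640x3 uint8, red, green, blue); there is no depth.
- optics.get_calibration(name): a dict with "intrinsics" (3x3 intrinsics, pixels), "k1" (the pictures are not rectified: a ray, as slopes to the right and down, at radius r is drawn at 1 + k1 r^2 times it, then the intrinsics apply), "origin" and "attitude" of the camera in the world. Camera axes: x right, y up, looking along -z (the intrinsics and any distortion apply to the point x, -y, -z); pixel columns grow to the right and rows downward; lengths in mm; the calibration is good to about 2 mm. A picture is of the moment at which its call begins: read the wrist's pose just before it. get_calibration takes no time and is no camera call; for the wrist camera it gives the pose at the moment of the call.
- ticket.close_job(): hands the job in, once; it reports no verdict.
Trained networks look in the newest picture that a camera, given by its name, has taken for a name from the list of things; names that differ only in an ending like _2 or _b are one class to them, and where a whole thing is asked for, a point or a joint stands for the part that bears it (a point fixed in the world has none). Each returns a list of dicts, best first, with "score" (0 to 1); they miss things now and then, are a little off and sometimes report something else, mostly with a low value. They report only what shows in the picture. A call takes as long as a camera call. They do not tell look-alikes from the thing itself.
- optics.search_frame(camera, name): "point" ([column, row] in pixels, amid what is visible of it).
- optics.cut_out(camera, name): "pixels" (400x640 bool, what is visible of it) and "point" ([column, row] in pixels, amid what is visible of it).
The state is a dict: "time_s": time; "joint_positions": joint angles; "dq": joint speeds; "tau": joint torques, N m; "position": TCP position; "tcp_rot": TCP orientation; "wrist_force": force on the tool from outside, world axes, zero at the start; "moment": the same for the moment, N m; "grip_width": opening from 0.0 (shut) to 1.0 (fully open).
Only numpy, scipy, OpenCV 4.12 (cv2) and the standard library are available. Lean on these libraries where they do the work, as an engineer would, in place of code of your own. Each camera call takes 0.05 s, during which the arm holds its last target. There are 200 camera calls.

## Working session

There is one attempt and no reset: what is moved stays moved. The work goes in short steps, Python scripts to look and compute and a tool call to move; the robot and the scene stay as the last step left them, time stands still between calls to the robot, and variables do not carry over. Pictures are saved under pics/ and viewed, about 8 in all and at most 12, crops included, and the job is handed in when it is done.

Besides the shell and the picture viewer there is one more tool, called by a JSON object that holds its "name" and its "arguments", one argument or row to a line. carry_out: Moves the arm, as the interface text tells. Its arguments: {"type":"object","properties":{"rows":{"type":"array","items":{"type":"object","properties":{"dx":{"type":"number"},"dy":{"type":"number"},"dz":{"type":"number"},"rx":{"type":"number"},"ry":{"type":"number"},"rz":{"type":"number"},"claw":{"type":"number"}}}}},"required":["rows"]}

```bash
mkdir -p pics; cat > h.py <<'E'
import numpy as np, cv2
from workcell import status, optics, ticket
from scipy.spatial.transform import Rotation as R
def att(c):
    a=np.array(c["attitude"],float)
    return a if a.shape==(3,3) else R.from_rotvec(a).as_matrix() if a.size==3 else R.from_quat(a).as_matrix()
def ray(c,p):
    K=np.array(c["intrinsics"]); k=float(c["k1"])
    u=cv2.undistortPoints(np.array(p,float).reshape(-1,1,2),K,np.array([k,0,0,0.]))[:,0]
    d=np.c_[u[:,0],-u[:,1],-np.ones(len(u))]@att(c).T
    return np.array(c["origin"],float),d
def onz(c,p,z):
    o,d=ray(c,p); return o+d*((z-o[2])/d[:,2])[:,None]
def proj(c,P):
    q=(np.array(P,float).reshape(-1,3)-c["origin"])@att(c); s=np.c_[q[:,0]/-q[:,2],-q[:,1]/-q[:,2]]
    s=s*(1+float(c["k1"])*(s**2).sum(1))[:,None]; K=np.array(c["intrinsics"]); return s@K[:2,:2].T+K[:2,2]
def tri(obs):
    A=np.zeros((3,3));b=np.zeros(3)
    for c,p in obs:
        o,d=ray(c,p); d=d[0]/np.linalg.norm(d[0]); M=np.eye(3)-np.outer(d,d); A+=M;b+=M@o
    return np.linalg.solve(A,b)
E
python3 - <<'E'
from h import *
for n in ["scene","top"]:
    im=optics.get_image(n); cv2.imwrite(f"pics/{n}.png",im[:,:,::-1]); c=optics.get_calibration(n)
    print(n,c)
    for t in ["panel","easel","clamp_grip","clamp","paint_a","cone","tumbler"]:
        print(t,[(np.round(r["point"]).tolist(),round(r["score"],2)) for r in optics.search_frame(n,t)])
print(status.get_obs())
E
```

```text
scene {'intrinsics': array([[471.51333289,   0.        , 319.51034639],
       [  0.        , 471.51333289, 196.02482293],
       [  0.        ,   0.        ,   1.        ]]), 'k1': -0.012338136044983945, 'origin': array([1113.33169744,  999.41807274, 1125.31851327]), 'attitude': array([0.29898144, 1.10485751, 2.39099994])}
panel [([363.0, 262.0], 0.65), ([321.0, 286.0], 0.61), ([394.0, 234.0], 0.58)]
easel [([339.0, 187.0], 0.91), ([344.0, 179.0], 0.53)]
clamp_grip [([351.0, 161.0], 0.61)]
clamp [([351.0, 162.0], 0.7), ([283.0, 143.0], 0.3)]
paint_a [([291.0, 261.0], 0.63), ([423.0, 302.0], 0.59)]
cone [([283.0, 143.0], 0.67)]
tumbler [([368.0, 306.0], 0.57)]
top {'intrinsics': array([[446.45746767,   0.        , 322.37163103],
       [  0.        , 446.45746767, 197.48039938],
       [  0.        ,   0.        ,   1.        ]]), 'k1': -0.05086982100650727, 'origin': array([ 402.75683271,  -26.43694051, 1415.0285498 ]), 'attitude': array([ 0.10012399, -0.06226614, -1.58763567])}
panel [([271.0, 269.0], 0.92), ([345.0, 244.0], 0.75), ([251.0, 213.0], 0.72), ([249.0, 165.0], 0.68)]
ea
[... 217 characters left out ...]
2.0], 0.84)]
tumbler [([202.0, 183.0], 0.93)]
{'time_s': 0.8, 'joint_positions': array([ 1.01920994e+00,  2.58597053e-01,  1.53498622e+00, -2.60452830e-05,
        1.34800184e+00, -2.02801290e-01]), 'dq': array([ 0.00114496, -0.0002139 , -0.00050901,  0.00078175, -0.0001089 ,
       -0.00017144]), 'tau': array([-5.63768117e-04, -4.37132227e+01, -2.84305054e+01,  7.20670726e-02,
        3.09328304e-02, -2.61871617e-05]), 'position': array([187.95832325, 516.89608126, 218.65986901]), 'tcp_rot': array([ 0.27367667,  1.55338842, -0.27368036]), 'wrist_force': array([ 1.21491072, -0.48589776,  0.94215007]), 'moment': array([ 0.01602991,  0.01002318, -0.02139412]), 'grip_width': 1.0007111300837799}
```

View pics/scene.png

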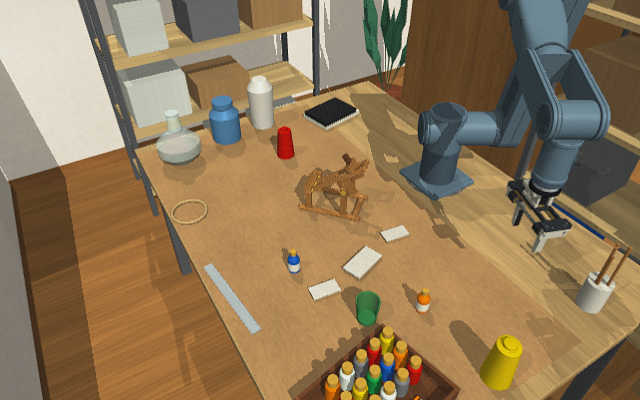

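View pics/top.png

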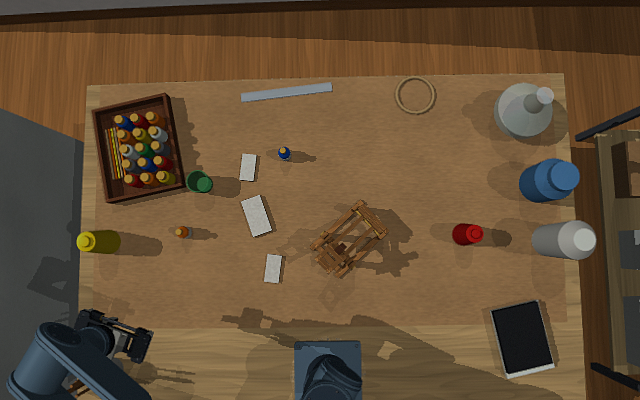

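The scene view shows three white panels at (363,262), (325,290) and (394,234), with the easel at about (340,190). The top view has the panels at (257,215), (248,167) and (273,268), with the middle one larger, and the easel at (350,240). Next I'll measure panel sizes and crop the easel.

```bash
python3 - <<'E'
from h import *
c=optics.get_calibration("top"); im=cv2.imread("pics/top.png"); 
w=((im.min(2)>135)).astype(np.uint8)
for p in [(257,215),(248,167),(273,268)]:
    n,l,s,_=cv2.connectedComponentsWithStats(w); k=l[p[1],p[0]]
    ys,xs=np.where(l==k); q=onz(c,np.c_[xs,ys],16)[:,:2].astype(np.float32)
    r=cv2.minAreaRect(q); print(p,k,np.round(r[0],1),np.round(r[1],1),round(r[2],1), len(xs))
    b=cv2.boxPoints(r);print(np.round(b).tolist())
    print("area",len(xs)*((1400/446.)**2))
a=cv2.resize(im[190:290,295:405],None,fx=5,fy=5,interpolation=cv2.INTER_CUBIC)[:,:400*1]
s=cv2.imread("pics/scene.png"); 
a=cv2.resize(im[190:290,300:400],(500,500),interpolation=cv2.INTER_CUBIC); b=cv2.resize(s[145:225,290:375],(531,500),interpolation=cv2.INTER_CUBIC)
cv2.imwrite("pics/crop.png",cv2.resize(np.hstack([a,b]),(800,388)))
E
```

```text
(257, 215) 25 [495.3 216.7] [118.1  62.4] 18.9 739
[[429.0, 227.0], [450.0, 168.0], [561.0, 206.0], [541.0, 265.0]]
area 7281.666633151683
(248, 167) 24 [651.4 243.7] [44.9 84.7] 83.1 368
[[607.0, 226.0], [691.0, 216.0], [696.0, 261.0], [612.0, 271.0]]
area 3626.053208389471
(273, 268) 30 [329.5 165.5] [44.7 84.6] 82.3 395
[[285.0, 149.0], [368.0, 138.0], [374.0, 182.0], [291.0, 193.0]]
area 3892.0951557441335
```

View pics/crop.png

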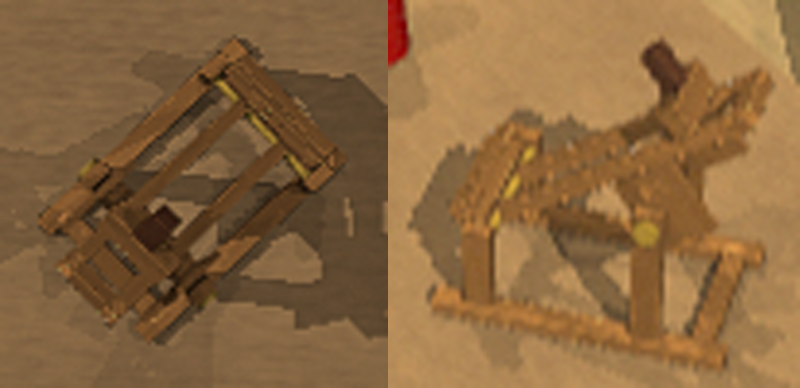

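The easel ledge is on the far side, and the face climbs back toward the robot and left (azimuth about 131°). The right panel is the middle one, measured at 118x62. I'll set up move planning and then go look with the wrist camera.

```bash
cat >> h.py <<'E'
def cur():
    s=status.get_obs(); return np.array(s["position"]),R.from_rotvec(s["tcp_rot"]).as_matrix()
def plan(P,M):
    p,r=cur(); d=r.T@(np.array(P)-p)/10; w=R.from_matrix(r.T@M).as_rotvec()
    print("dx %.2f dy %.2f dz %.2f rx %.3f ry %.3f rz %.3f"%(*d,*w), "dist %.0f ang %.1fdeg"%(np.linalg.norm(d)*10,np.degrees(np.linalg.norm(w))))
def frame(x,y):
    x=np.array(x,float);x/=np.linalg.norm(x);y=np.array(y,float);y-=x*(x@y);y/=np.linalg.norm(y);return np.c_[x,y,np.cross(x,y)]
def az(a): a=np.radians(a);return np.array([np.cos(a),np.sin(a),0])
E
python3 - <<'E'
from h import *
p,r=cur(); print(r.round(2), "y az",np.degrees(np.arctan2(r[1,1],r[0,1])))
c=optics.get_calibration("wrist"); print("cam in tool",(r.T@(c["origin"]-p)).round(1),"\n",(r.T@att(c)).round(2),c["intrinsics"][0,0])
ct=optics.get_calibration("top");cs=optics.get_calibration("scene")
g=tri([(ct,(300+158*1.289/5,190+228*1.289/5)),(cs,(290+(658-388)*1.289/6.25,145+52*1.289/6.25))]);print("grip",g)
l=onz(ct,[(300+275*1.289/5,190+118*1.289/5)],75);print("ledge~",l)
for n,q in [("pa",(284,153)),("pb",(182,232)),("tum",(200,182)),("cone",(466,233))]: print(n,onz(ct,[q],80)[0].round())
for s in (109,-71):
    plan([470,180,300],frame([0,0,-1],az(s)))
E
```

```text
[[ 0.    0.34  0.94]
 [-0.    0.94 -0.34]
 [-1.    0.    0.  ]] y az 70.01641575088874
cam in tool [-165.5    0.5  -84.1] 
 [[-0.    0.3  -0.95]
 [ 1.    0.   -0.  ]
 [ 0.   -0.95 -0.3 ]] 278.4590533723772
grip [390.05510432 -46.28243169 216.82822864]
ledge~ [[ 469.79387949 -139.61195829   75.        ]]
pa [680. 119.  80.]
pb [445. 431.  80.]
tum [596. 377.  80.]
cone [ 427. -421.   80.]
dx -8.13 dy -22.02 dz 38.02 rx -0.680 ry 0.000 rz 0.000 dist 447 ang 39.0deg
dx -8.13 dy -22.02 dz 38.02 rx 2.461 ry 0.000 rz -0.000 dist 447 ang 141.0deg
```

{"name": "carry_out", "arguments": {
  "rows": [
    {"dx": -8,"dy": -22,"dz": 38,"rx": -0.68},
    {"dx": -8,"dy": -22,"dz": 38,"rx": -0.68},
    {"dx": -8,"dy": -22,"dz": 38,"rx": -0.68},
    {"dx": -8,"dy": -22,"dz": 38,"rx": -0.68},
    {"dx": -8,"dy": -22,"dz": 38,"rx": -0.68}
  ]
}}

```text
validation failed for argument at $.ro...
```

```bash
python3 - <<'E'
from h import *
plan([450,150,300],frame([0,0,-1],az(109)))
E
```

```text
dx -8.13 dy -25.53 dz 37.17 rx -0.680 ry 0.000 rz 0.000 dist 458 ang 39.0deg
```

{"name": "carry_out", "arguments": {
  "rows": [
    {"dx": -8,"dy": -22,"dz": 38,"rx": -0.68,"ry": 0,"rz": 0,"claw": 100},
    {"dx": -8,"dy": -22,"dz": 38,"rx": -0.68,"ry": 0,"rz": 0,"claw": 100},
    {"dx": -8,"dy": -22,"dz": 38,"rx": -0.68,"ry": 0,"rz": 0,"claw": 100},
    {"dx": -8,"dy": -22,"dz": 38,"rx": -0.68,"ry": 0,"rz": 0,"claw": 100},
    {"dx": -8,"dy": -22,"dz": 38,"rx": -0.68,"ry": 0,"rz": 0,"claw": 100}
  ]
}}

```text
time_s: 1.22
position: [306.5, 375.9, 252.4]
tcp_rot: [-0.168, 1.564, 0.168]
wrist_force: [0.3, 1.0, -0.5]
grip_width: 0.998
```

```bash
python3 - <<'E'
from h import *
plan([470,180,300],frame([0,0,-1],az(109)))
print(status.get_obs()["position"])
E
```

```text
dx -4.75 dy -22.61 dz 11.82 rx -0.118 ry 0.000 rz -0.000 dist 260 ang 6.8deg
[306.53333279 375.93915422 252.43962255]
```

{"name": "carry_out", "arguments": {
  "rows": [
    {"dx": -4.8,"dy": -22.6,"dz": 11.8,"rx": -0.11,"ry": 0,"rz": 0,"claw": 100},
    {"dx": -4.8,"dy": -22.6,"dz": 11.8,"rx": -0.11,"ry": 0,"rz": 0,"claw": 100},
    {"dx": -4.8,"dy": -22.6,"dz": 11.8,"rx": -0.11,"ry": 0,"rz": 0,"claw": 100},
    {"dx": -4.8,"dy": -22.6,"dz": 11.8,"rx": -0.11,"ry": 0,"rz": 0,"claw": 100},
    {"dx": -4.8,"dy": -22.6,"dz": 11.8,"rx": -0.11,"ry": 0,"rz": 0,"claw": 100}
  ]
}}

```text
time_s: 1.63
position: [435.1, 219.7, 290.7]
tcp_rot: [-0.249, 1.556, 0.249]
wrist_force: [0.8, 1.3, 0.6]
grip_width: 0.999
```

{"name": "carry_out", "arguments": {
  "rows": [
    {"dx": 0,"dy": -2,"dz": 1,"rx": 0,"ry": 0,"rz": 0,"claw": 100},
    {"dx": 0,"dy": -4,"dz": 2,"rx": 0,"ry": 0,"rz": 0,"claw": 100},
    {"dx": 0,"dy": -4,"dz": 2,"rx": 0,"ry": 0,"rz": 0,"claw": 100},
    {"dx": 0,"dy": -4,"dz": 2,"rx": 0,"ry": 0,"rz": 0,"claw": 100}
  ]
}}

```text
time_s: 1.97
position: [466.1, 188.9, 289.8]
tcp_rot: [-0.247, 1.557, 0.248]
wrist_force: [0.0, 0.2, -0.2]
grip_width: 1.0
```

```bash
cat > fit.py <<'E'
from h import *
def panelfit(tag,seed):
    c=optics.get_calibration("wrist"); im=optics.get_image("wrist")[:,:,::-1].copy(); cv2.imwrite(f"pics/w{tag}.png",im)
    w=(im.min(2)>125).astype(np.uint8); n,l,s,ce=cv2.connectedComponentsWithStats(w)
    u=proj(c,[seed])[0].round().astype(int); print("expected px",u)
    for k in range(1,n):
        if s[k,4]<1500: continue
        ys,xs=np.where(l==k); q=onz(c,np.c_[xs,ys],16)[:,:2].astype(np.float32); r=cv2.minAreaRect(q)
        print(ce[k].round(),s[k,4],np.round(r[0],1),np.round(r[1],1),round(r[2],1), "fill %.2f"%(cv2.contourArea(cv2.convexHull(q))/(r[1][0]*r[1][1])))
E
python3 - <<'E'
from fit import *
panelfit("1",[495,217,16]); print(cur()[0])
E
```

```text
expected px [331 188]
[336.  71.] 2093 [330.  167.4] [46.3 86.3] 82.3 fill 0.99
[332. 186.] 2842 [495.1 218.4] [120.5  64.6] 18.7 fill 0.99
[465.34193045 189.73997435 289.78051971]
```

View pics/w1.png

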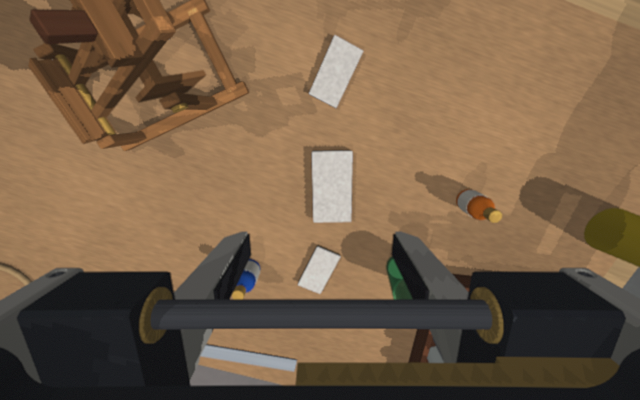

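The wrist view confirms the target panel at (332,186): centre (495,218), angle 18.7°, size 120x64. The easel is at upper left, around (130,60). I'll take one look at the easel from above before grasping.

```bash
python3 - <<'E'
from h import *
plan([480,-80,350],frame([0,0,-1],az(108.8)))
E
```

```text
dx -6.03 dy -26.09 dz -7.01 rx -0.011 ry -0.001 rz -0.001 dist 277 ang 0.7deg
```

{"name": "carry_out", "arguments": {
  "rows": [
    {"dx": -6,"dy": -26,"dz": -7,"rx": 0,"ry": 0,"rz": 0,"claw": 100},
    {"dx": -6,"dy": -26,"dz": -7,"rx": 0,"ry": 0,"rz": 0,"claw": 100},
    {"dx": -6,"dy": -26,"dz": -7,"rx": 0,"ry": 0,"rz": 0,"claw": 100},
    {"dx": -6,"dy": -26,"dz": -7,"rx": 0,"ry": 0,"rz": 0,"claw": 100},
    {"dx": -6,"dy": -26,"dz": -7,"rx": 0,"ry": 0,"rz": 0,"claw": 100}
  ]
}}

```text
time_s: 2.43
position: [475.9, -13.2, 336.0]
tcp_rot: [-0.251, 1.556, 0.252]
wrist_force: [1.6, 0.1, 0.3]
grip_width: 0.996
```

{"name": "carry_out", "arguments": {
  "rows": [
    {"dx": 0,"dy": -8,"dz": -2,"rx": 0,"ry": 0,"rz": 0,"claw": 100},
    {"dx": 0,"dy": -8,"dz": -2,"rx": 0,"ry": 0,"rz": 0,"claw": 100},
    {"dx": 0,"dy": -8,"dz": -2,"rx": 0,"ry": 0,"rz": 0,"claw": 100},
    {"dx": 0,"dy": -8,"dz": -2,"rx": 0,"ry": 0,"rz": 0,"claw": 100},
    {"dx": 0,"dy": -8,"dz": -2,"rx": 0,"ry": 0,"rz": 0,"claw": 100}
  ]
}}

```text
time_s: 2.85
position: [482.5, -94.1, 335.3]
tcp_rot: [-0.249, 1.557, 0.251]
wrist_force: [0.4, 1.1, -0.4]
grip_width: 0.997
```

```bash
python3 - <<'E'
from h import *
import pickle
c=optics.get_calibration("wrist"); im=optics.get_image("wrist"); cv2.imwrite("pics/w2.png",im[:,:,::-1]); pickle.dump(c,open("w2.pkl","wb"))
for t in ["clamp_grip","clamp","easel"]: print(t,[(np.round(r["point"]).tolist(),round(r["score"],2)) for r in optics.search_frame("wrist",t)])
print(cur()[0]); 
u=proj(c,[[430,-90,100]])[0]; print(u)
x0=int(np.clip(u[0]-160,0,320)); y0=0; print("crop origin",x0,y0)
cv2.imwrite("pics/w2c.png",cv2.resize(im[y0:240,x0:x0+320,::-1],(800,600),interpolation=cv2.INTER_CUBIC))
E
```

```text
clamp_grip [([392.0, 290.0], 0.62), ([404.0, 118.0], 0.56)]
clamp [([402.0, 118.0], 0.86)]
easel [([381.0, 119.0], 0.82)]
[482.76374878 -93.71975523 335.53460775]
[334.46942813 136.59691854]
crop origin 174 0
```

View pics/w2c.png

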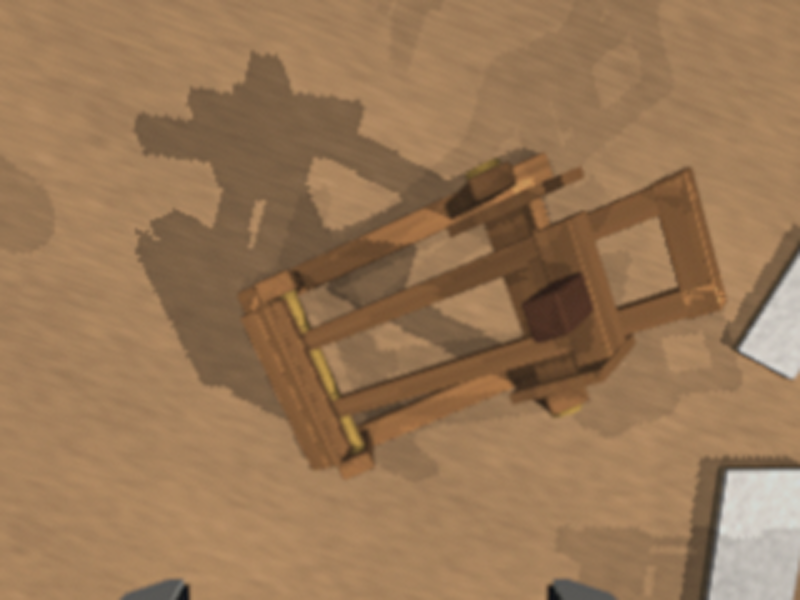

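Close view (crop): rails' upper end corners at (690,170) and (722,305), ledge lip corners at (243,310) and (315,468), dark grip at (560,305). The clamp is well up the rails. Next, fit the easel model.

```bash
cat > easel.py <<'E'
from h import *
import pickle
from scipy.optimize import least_squares
def fr(v):
    lx,ly,a,s=v[:4]; X=np.array([np.cos(a)*np.cos(s),np.sin(a)*np.cos(s),np.sin(s)]); Y=np.array([-np.sin(a),np.cos(a),0]); return np.array([lx,ly,75.]),np.c_[X,Y,np.cross(X,Y)]
if __name__=="__main__":
    cw=pickle.load(open("w2.pkl","rb")); ct=optics.get_calibration("top");cs=optics.get_calibration("scene")
    f=lambda p:(174+p[0]/2.5,p[1]/2.5)
    T=lambda p:(300+p[0]*1.289/5,190+p[1]*1.289/5); S=lambda p:(290+(p[0]-388)*1.289/6.25,145+p[1]*1.289/6.25)
    W=[((221,28,0),(690,170)),((221,-28,0),(722,305)),((0,28,0),(300,332)),((0,16,0),(313,350)),((0,-16,0),(335,402)),((0,-28,0),(345,415)),((8,50,25),(243,312)),((8,-50,25),(315,468)),((0,50,0),(290,293)),((0,-50,0),(362,450)),
       (("c",16,30,24),(586,212)),(("c",16,-30,24),(612,355)),(("c",8,0,58),(553,300))]
    O=[(cw,f(p),m) for m,p in W]+[(cs,S((655,50)),("c",8,0,58)),(ct,T((165,222)),("c",8,0,58))]
    def res(v):
        o,M=fr(v); out=[]
        for c,p,m in O:
            m=(v[4]+m[1],*m[2:]) if m[0]=="c" else m
            out+=list(proj(c,o+M@np.array(m,float))[0]-p)
        return np.array(out)
    r=least_squares(res,[470,-140,np.radians(131),np.radians(35),160],loss="soft_l1"); v=r.x
    print(v[:2].round(1),np.degrees(v[2:4]).round(2),v[4].round(1)); print(res(v).reshape(-1,2).round(1).tolist())
    np.save("v.npy",v); o,M=fr(v); print("grip",o+M@[v[4]+8,0,58])
E
python3 easel.py
```

```text
[ 466.  -127.4] [131.94  36.62] 168.9
[[-0.2, -1.0], [2.0, 0.4], [0.8, 0.2], [-1.0, 0.5], [-0.9, -0.9], [-1.7, 0.9], [9.7, -2.8], [10.6, -1.4], [-1.7, 1.7], [-2.7, -0.4], [-3.1, 0.2], [4.7, -0.5], [0.1, 6.3], [-0.0, -1.9], [-0.9, -0.6]]
grip [394.275272   -47.552316   227.04452759]
```

```bash
sed -i 's/((8,50,25),(243,312)),((8,-50,25),(315,468)),//; s/,(("c",8,0,58),(553,300))\]/]/' easel.py; python3 easel.py; cat > ov.py <<'E'
from easel import *
def boxes(c):
    v=np.load("v.npy"); o,M=fr(v); s=v[4]; L=[]
    def box(x,y,z,col):
        P=np.array([[a,b,d] for a in x for b in y for d in z],float)
        for i in range(8):
            for k in (1,2,4):
                if not i&k: L.append((proj(c,o+M@P[i])[0],proj(c,o+M@P[i|k])[0],col))
    box((0,221),(16,28),(0,0),(0,255,0));box((0,221),(-28,-16),(0,0),(0,255,0))
    box((0,8),(-50,50),(19,25),(255,0,0));box((s,s+16),(-30,30),(0,24),(0,0,255));box((s,s+16),(-9,9),(24,58),(255,0,255))
    return L
def draw(im,c,x0,y0,w,h,k):
    im=cv2.resize(im[y0:y0+h,x0:x0+w],None,fx=k,fy=k,interpolation=cv2.INTER_CUBIC)
    for a,b,col in boxes(c): cv2.line(im,*[tuple(int(q) for q in ((p-[x0,y0]+.5)*k)) for p in (a,b)],col,1)
    return im
if __name__=="__main__":
    a=draw(cv2.imread("pics/w2.png"),pickle.load(open("w2.pkl","rb")),250,50,220,150,3.6)
    b=draw(cv2.imread("pics/scene.png"),optics.get_calibration("scene"),290,145,85,80,5)[:,:425]
    t=draw(cv2.imread("pics/top.png"),optics.get_calibration("top"),310,190,85,80,4.3)
    top=a[:,:790]; bot=np.zeros((400,790,3),np.uint8); bot[:,:425]=b[:400]; h,w=t.shape[:2]; bot[:h,425:425+w]=t[:,:365]
    out=np.vstack([top,bot]); cv2.imwrite("pics/ov.png",cv2.resize(out,None,fx=600/len(out),fy=600/len(out),interpolation=cv2.INTER_AREA))
E
python3 ov.py
```

```text
[ 465.3 -126.5] [131.96  37.29] 168.8
[[0.4, -1.1], [2.7, 0.7], [1.5, -0.1], [-0.3, 0.2], [-0.2, -1.2], [-1.0, 0.7], [-0.9, 1.4], [-2.0, -0.7], [-3.1, 0.3], [4.9, -0.1], [-0.2, -2.2], [-0.8, -0.8]]
grip [394.73698345 -48.00120953 228.26358647]
```

View pics/ov.png

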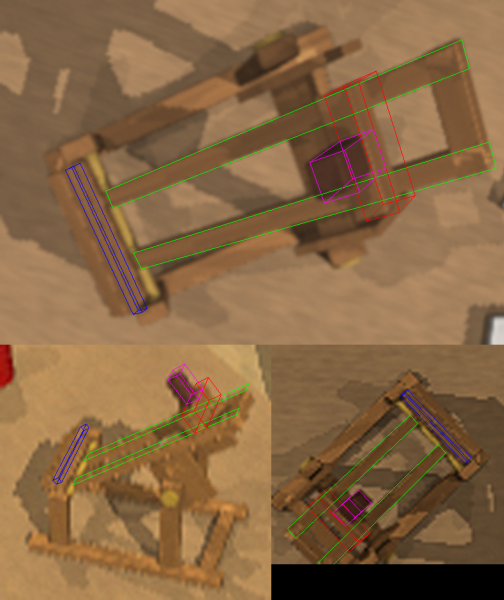

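The overlay fits well in the wrist view but is a few pixels off in the scene view. A second wrist view from the placing attitude should settle it, and will also test reach.

```bash
python3 - <<'E'
from easel import *
v=np.load("v.npy");o,M=fr(v); P=o+M@[20,0,150]; G=frame(-M[:,2],-M[:,1]); print(P); plan(P,G)
E
```

```text
[ 515.41741664 -182.21835688  206.45444085]
dx 12.91 dy -9.43 dz 0.31 rx 1.116 ry 0.576 rz 0.376 dist 160 ang 75.1deg
```

{"name": "carry_out", "arguments": {
  "rows": [
    {"dx": 12.9,"dy": -9.4,"dz": 0.3,"rx": 1.116,"ry": 0.576,"rz": 0.376,"claw": 100},
    {"dx": 12.9,"dy": -9.4,"dz": 0.3,"rx": 1.116,"ry": 0.576,"rz": 0.376,"claw": 100},
    {"dx": 12.9,"dy": -9.4,"dz": 0.3,"rx": 1.116,"ry": 0.576,"rz": 0.376,"claw": 100},
    {"dx": 12.9,"dy": -9.4,"dz": 0.3,"rx": 1.116,"ry": 0.576,"rz": 0.376,"claw": 100},
    {"dx": 12.9,"dy": -9.4,"dz": 0.3,"rx": 1.116,"ry": 0.576,"rz": 0.376,"claw": 100}
  ]
}}

```text
time_s: 3.47
position: [513.9, -184.4, 200.0]
tcp_rot: [0.293, 1.868, -0.071]
wrist_force: [-0.4, 0.1, 0.0]
grip_width: 1.001
```

```bash
python3 - <<'E'
from easel import *
v=np.load("v.npy");o,M=fr(v); P=o+M@[20,0,150]; G=frame(-M[:,2],-M[:,1]); print(P); plan(P,G)
print(status.get_obs()["joint_positions"].round(2))
E
```

```text
[ 515.41741664 -182.21835688  206.45444085]
dx -0.61 dy 0.31 dz -0.11 rx 0.575 ry 0.290 rz 0.195 dist 7 ang 38.6deg
[-0.54  0.49  1.29 -0.01  1.7  -1.89]
```

{"name": "carry_out", "arguments": {
  "rows": [
    {"dx": -0.6,"dy": 0.3,"dz": -0.1,"rx": 0.575,"ry": 0.29,"rz": 0.195,"claw": 100},
    {"dx": -0.6,"dy": 0.3,"dz": -0.1,"rx": 0.575,"ry": 0.29,"rz": 0.195,"claw": 100},
    {"dx": -0.6,"dy": 0.3,"dz": -0.1,"rx": 0.575,"ry": 0.29,"rz": 0.195,"claw": 100},
    {"dx": -0.6,"dy": 0.3,"dz": -0.1,"rx": 0.575,"ry": 0.29,"rz": 0.195,"claw": 100},
    {"dx": -0.6,"dy": 0.3,"dz": -0.1,"rx": 0.575,"ry": 0.29,"rz": 0.195,"claw": 100}
  ]
}}

```text
time_s: 3.88
position: [517.3, -180.4, 212.6]
tcp_rot: [0.869, 2.049, -0.425]
wrist_force: [0.5, 0.4, 0.1]
grip_width: 1.001
```

{"name": "carry_out", "arguments": {
  "rows": [
    {"dx": 0,"dy": 0,"dz": 0,"rx": 0.04,"ry": 0.02,"rz": 0.01,"claw": 100},
    {"dx": 0,"dy": 0,"dz": 0,"rx": 0.04,"ry": 0.02,"rz": 0.01,"claw": 100},
    {"dx": 0,"dy": 0,"dz": 0,"rx": 0.04,"ry": 0.02,"rz": 0.01,"claw": 100}
  ]
}}

```text
time_s: 4.13
position: [516.7, -181.2, 212.1]
tcp_rot: [0.906, 2.058, -0.451]
wrist_force: [0.2, -0.3, -0.4]
grip_width: 1.0
```

```bash
python3 - <<'E'
from ov import *
v=np.load("v.npy");o,M=fr(v); P=o+M@[20,0,150]; G=frame(-M[:,2],-M[:,1]); plan(P,G)
print(status.get_obs()["joint_positions"].round(2))
c=optics.get_calibration("wrist"); im=optics.get_image("wrist")[:,:,::-1].copy(); cv2.imwrite("pics/w3.png",im); pickle.dump(c,open("w3.pkl","wb"))
cv2.imwrite("pics/w3o.png",draw(im,c,170,0,320,240,2.5))
E
```

```text
dx 0.46 dy -0.17 dz 0.33 rx 0.010 ry 0.011 rz 0.004 dist 6 ang 0.9deg
[-0.63  0.67  1.08  0.14  2.02 -1.35]
```

View pics/w3o.png

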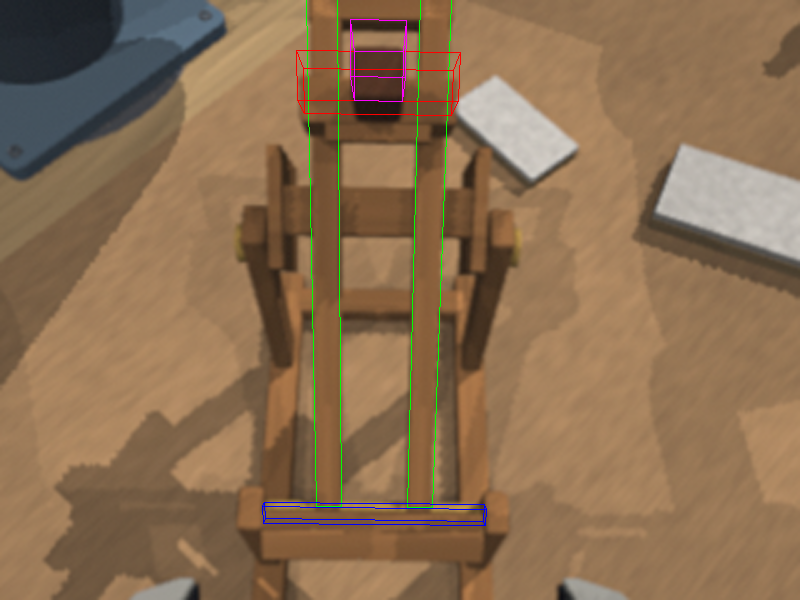

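```bash
python3 - <<'E'
import cv2,numpy as np
im=cv2.imread("pics/w3.png")
a=cv2.resize(im[185:229,262:376],None,fx=7,fy=7,interpolation=cv2.INTER_CUBIC); b=cv2.resize(im[0:60,280:367],None,fx=4.8,fy=4.8,interpolation=cv2.INTER_CUBIC)
o=np.zeros((600,800,3),np.uint8); o[:a.shape[0],:a.shape[1]]=a[:,:800]; h,w=b.shape[:2]; o[308:308+h,:w]=b[:292]
cv2.imwrite("pics/z.png",o)
E
```

```text
(no output)
```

View pics/z.png

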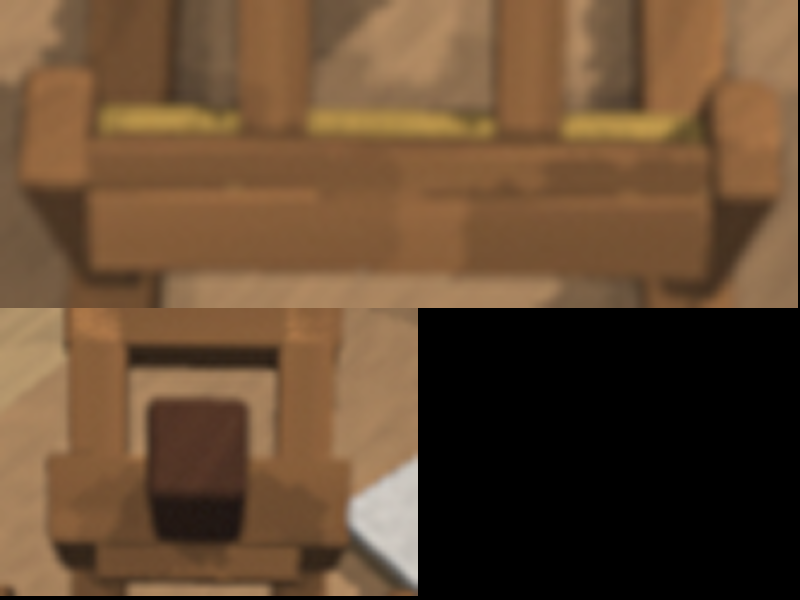

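The zoom shows the rods behind are yellow. The lip front is at zoom rows 140–190 between columns 90 and 708. The clamp bar front is the rectangle (50,457)–(350,543), and the grip end face is (150,400)–(245,495). I'll refit with these points.

```bash
cat > fit2.py <<'E'
from easel import *
w2=pickle.load(open("w2.pkl","rb")); w3=pickle.load(open("w3.pkl","rb")); cs=optics.get_calibration("scene");ct=optics.get_calibration("top")
f=lambda X,Y:(174+X/2.5,Y/2.5); A=lambda X,Y:(262+X/7,185+Y/7); B=lambda X,Y:(280+X/4.8,(Y-308)/4.8)
S=lambda X,Y:(290+(X-388)*1.289/6.25,145+Y*1.289/6.25)
# ('c'=clamp-relative, 't'=ledge underside)
O=[(w2,f(690,170),'',221,28,0),(w2,f(722,305),'',221,-28,0),(w2,f(243,312),'t',0,50,25),(w2,f(315,468),'t',0,-50,25),
(w3,A(90,140),'',8,50,25),(w3,A(708,148),'',8,-50,25),(w3,A(88,190),'',0,50,25),(w3,A(710,193),'',0,-50,25),(w3,A(90,270),'t',0,50,25),(w3,A(708,273),'t',0,-50,25),
(w3,B(50,457),'c',16,30,24),(w3,B(350,460),'c',16,-30,24),(w3,B(50,543),'c',0,30,24),(w3,B(350,543),'c',0,-30,24),
(w3,B(150,400),'c',16,9,58),(w3,B(247,400),'c',16,-9,58),(w3,B(155,495),'c',0,9,58),(w3,B(245,495),'c',0,-9,58),(cs,S(655,50),'c',8,0,58)]
Ln=[(w2,f(300,332),28),(w2,f(313,350),16),(w2,f(335,402),-16),(w2,f(345,415),-28)]+[(w3,A(x,120),y) for x,y in ((244,28),(306,16),(500,-16),(560,-28))]+[(w3,B(x,440),y) for x,y in ((70,28),(127,16),(278,-16),(333,-28))]
def res(v):
    o,M=fr(v); out=[]
    for c,p,k,x,y,z in O: out+=list(proj(c,o+M@[x+(v[4] if k=='c' else -v[5] if k=='t' else 0),y,z])[0]-p)
    for c,p,y in Ln:
        a,b=proj(c,[o+M@[10,y,0],o+M@[200,y,0]]); d=(b-a)/np.linalg.norm(b-a); q=np.array(p)-a; out.append(d[0]*q[1]-d[1]*q[0])
    return np.array(out)
r=least_squares(res,[466,-127,np.radians(132),np.radians(36),160,12],loss="soft_l1"); v=r.x
print(v[:2].round(1),np.degrees(v[2:4]).round(2),v[4:].round(1)); k=2*len(O); e=res(v); print(e[:k].reshape(-1,2).round(1).tolist(),e[k:].round(1))
cov=np.linalg.inv(r.jac.T@r.jac); print("sd",np.sqrt(np.diag(cov)).round(3)); np.save("v.npy",v[:5])
E
python3 fit2.py
python3 - <<'E'
from easel import *
plan([495.2,218,150],frame([0,0,-1],az(108.8)))
E
```

```text
[ 468.3 -130. ] [131.58  33.85] [164.3  12.8]
[[-0.9, 0.2], [0.6, 0.1], [-1.3, 2.3], [-0.9, 1.6], [-0.8, -0.6], [1.0, -0.2], [-0.3, -0.9], [0.3, 0.2], [-0.3, -1.5], [-0.0, -0.3], [-0.1, -0.3], [0.3, 0.1], [0.1, 0.4], [-0.5, 1.4], [-0.4, -1.4], [0.9, -1.1], [-1.6, 0.2], [0.8, 0.6], [-0.2, 0.2]] [-0.5 -0.2  0.9 -0.7  0.9 -0.3  0.8 -0.6 -0.1  0.1  0.4  0.1]
sd [0.53  0.56  0.003 0.011 0.627 1.252]
dx 23.49 dy 25.40 dz -20.96 rx -1.113 ry -0.563 rz -0.371 dist 404 ang 74.6deg
```

The fit is good (about 1 px residuals): slope 33.9°, clamp at 164 mm. Now I'll go to the panel.

{"name": "carry_out", "arguments": {
  "rows": [
    {"dx": 17,"dy": 27,"dz": -26,"rx": -1.113,"ry": -0.563,"rz": -0.371,"claw": 100},
    {"dx": 17,"dy": 27,"dz": -26,"rx": -1.113,"ry": -0.563,"rz": -0.371,"claw": 100},
    {"dx": 17,"dy": 27,"dz": -26,"rx": -1.113,"ry": -0.563,"rz": -0.371,"claw": 100},
    {"dx": 17,"dy": 27,"dz": -26,"rx": -1.113,"ry": -0.563,"rz": -0.371,"claw": 100},
    {"dx": 17,"dy": 27,"dz": -26,"rx": -1.113,"ry": -0.563,"rz": -0.371,"claw": 100}
  ]
}}

```text
time_s: 4.6
position: [511.1, 29.0, 223.6]
tcp_rot: [0.319, 1.871, -0.089]
wrist_force: [1.0, 0.5, 0.8]
grip_width: 0.999
```

```bash
python3 - <<'E'
from easel import *
plan([495.2,218,130],frame([0,0,-1],az(108.8)))
E
```

```text
dx 12.57 dy 16.81 dz -2.62 rx -0.573 ry -0.288 rz -0.192 dist 212 ang 38.4deg
```

{"name": "carry_out", "arguments": {
  "rows": [
    {"dx": 12.6,"dy": 16.8,"dz": -2.6,"rx": -0.573,"ry": -0.288,"rz": -0.192,"claw": 100},
    {"dx": 12.6,"dy": 16.8,"dz": -2.6,"rx": -0.573,"ry": -0.288,"rz": -0.192,"claw": 100},
    {"dx": 12.6,"dy": 16.8,"dz": -2.6,"rx": -0.573,"ry": -0.288,"rz": -0.192,"claw": 100},
    {"dx": 12.6,"dy": 16.8,"dz": -2.6,"rx": -0.573,"ry": -0.288,"rz": -0.192,"claw": 100},
    {"dx": 12.6,"dy": 16.8,"dz": -2.6,"rx": -0.573,"ry": -0.288,"rz": -0.192,"claw": 100}
  ]
}}

```text
time_s: 5.02
position: [496.2, 215.5, 131.4]
tcp_rot: [-0.221, 1.579, 0.237]
wrist_force: [0.6, 0.5, 0.4]
grip_width: 1.002
```

{"name": "carry_out", "arguments": {
  "rows": [
    {"dx": 0,"dy": 0,"dz": 0,"rx": 0,"ry": 0,"rz": 0,"claw": 100},
    {"dx": 0,"dy": 0,"dz": 0,"rx": 0,"ry": 0,"rz": 0,"claw": 100}
  ]
}}

```text
time_s: 5.18
position: [493.8, 215.9, 130.5]
tcp_rot: [-0.221, 1.586, 0.237]
wrist_force: [1.4, -0.3, 0.2]
grip_width: 0.999
```

```bash
python3 - <<'E'
from fit import *
panelfit("4",[495,217,16])
plan([495.2,218,5],frame([0,0,-1],az(108.8))); print(cur()[0])
E
```

```text
expected px [319 198]
[313.  29.] 3316 [342.2 166.3] [45.3 61.2] 82.2 fill 0.83
[320. 194.] 6674 [495.  218.2] [119.9  63.9] 18.8 fill 1.00
dx 12.62 dy 0.20 dz 0.37 rx -0.041 ry -0.024 rz -0.014 dist 126 ang 2.9deg
[495.65015652 214.17190392 131.16586108]
```

{"name": "carry_out", "arguments": {
  "rows": [
    {"dx": 4,"dy": 0.2,"dz": 0.2,"rx": -0.04,"ry": -0.024,"rz": -0.014,"claw": 100},
    {"dx": 8,"dy": 0.2,"dz": 0.2,"rx": -0.04,"ry": -0.024,"rz": -0.014,"claw": 100},
    {"dx": 10.5,"dy": 0.2,"dz": 0.2,"rx": -0.04,"ry": -0.024,"rz": -0.014,"claw": 100},
    {"dx": 11.5,"dy": 0.2,"dz": 0.2,"rx": -0.04,"ry": -0.024,"rz": -0.014,"claw": 100},
    {"dx": 11.5,"dy": 0.2,"dz": 0.2,"rx": -0.04,"ry": -0.024,"rz": -0.014,"claw": 100}
  ]
}}

```text
time_s: 5.65
position: [494.4, 214.0, 13.8]
tcp_rot: [-0.25, 1.561, 0.251]
wrist_force: [-1.3, -0.6, 0.3]
grip_width: 0.999
```

```bash
python3 - <<'E'
from fit import *
for i in range(4):
    plan([495.1,218,5],frame([0,0,-1],az(108.8))); optics.get_image("top")
E
```

```text
dx 0.88 dy 0.36 dz 0.20 rx -0.009 ry -0.005 rz -0.001 dist 10 ang 0.6deg
dx 1.05 dy 0.35 dz 0.06 rx -0.008 ry -0.002 rz -0.001 dist 11 ang 0.5deg
dx 1.16 dy 0.34 dz -0.06 rx -0.008 ry 0.001 rz -0.001 dist 12 ang 0.5deg
dx 1.22 dy 0.33 dz -0.11 rx -0.008 ry 0.002 rz -0.001 dist 13 ang 0.5deg
```

{"name": "carry_out", "arguments": {
  "rows": [
    {"dx": 0.6,"dy": 0.3,"dz": -0.1,"rx": -0.008,"ry": 0,"rz": 0,"claw": 100},
    {"dx": 1.15,"dy": 0.3,"dz": -0.1,"rx": -0.008,"ry": 0,"rz": 0,"claw": 100},
    {"dx": 1.15,"dy": 0.3,"dz": -0.1,"rx": -0.008,"ry": 0,"rz": 0,"claw": 75},
    {"dx": 1.15,"dy": 0.3,"dz": -0.1,"rx": -0.008,"ry": 0,"rz": 0,"claw": 72},
    {"dx": 1.15,"dy": 0.3,"dz": -0.1,"rx": -0.008,"ry": 0,"rz": 0,"claw": 60}
  ]
}}

```text
time_s: 6.27
position: [492.9, 218.3, 3.8]
tcp_rot: [-0.258, 1.556, 0.26]
wrist_force: [-0.3, 0.2, 0.7]
grip_width: 0.835
```

{"name": "carry_out", "arguments": {
  "rows": [
    {"dx": 0,"dy": 0,"dz": 0,"rx": 0,"ry": 0,"rz": 0,"claw": 50},
    {"dx": 0,"dy": 0,"dz": 0,"rx": 0,"ry": 0,"rz": 0,"claw": 50},
    {"dx": 0,"dy": 0,"dz": 0,"rx": 0,"ry": 0,"rz": 0,"claw": 50},
    {"dx": 0,"dy": 0,"dz": 0,"rx": 0,"ry": 0,"rz": 0,"claw": 50},
    {"dx": 0,"dy": 0,"dz": 0,"rx": 0,"ry": 0,"rz": 0,"claw": 50}
  ]
}}

```text
time_s: 6.68
position: [493.1, 218.2, 3.9]
tcp_rot: [-0.258, 1.556, 0.26]
wrist_force: [-0.1, 0.3, 0.6]
grip_width: 0.686
```

Gripped at 63.8 mm. Lifting.

{"name": "carry_out", "arguments": {
  "rows": [
    {"dx": -2,"dy": 0,"dz": 0,"rx": 0,"ry": 0,"rz": 0,"claw": 50},
    {"dx": -6,"dy": 0,"dz": 0,"rx": 0,"ry": 0,"rz": 0,"claw": 50},
    {"dx": -10,"dy": 0,"dz": 0,"rx": 0,"ry": 0,"rz": 0,"claw": 50},
    {"dx": -14,"dy": 0,"dz": 0,"rx": 0,"ry": 0,"rz": 0,"claw": 50},
    {"dx": -18,"dy": 0,"dz": 0,"rx": 0,"ry": 0,"rz": 0,"claw": 50}
  ]
}}

```text
time_s: 7.1
position: [492.5, 217.9, 185.4]
tcp_rot: [-0.258, 1.557, 0.26]
wrist_force: [1.0, 1.3, -1.6]
grip_width: 0.686
```

{"name": "carry_out", "arguments": {
  "rows": [
    {"dx": -4,"dy": 0,"dz": 0,"rx": 0,"ry": 0,"rz": 0,"claw": 50},
    {"dx": -4,"dy": 0,"dz": 0,"rx": 0,"ry": 0,"rz": 0,"claw": 50},
    {"dx": -4,"dy": 0,"dz": 0,"rx": 0,"ry": 0,"rz": 0,"claw": 50},
    {"dx": -4,"dy": 0,"dz": 0,"rx": 0,"ry": 0,"rz": 0,"claw": 50}
  ]
}}

```text
time_s: 7.43
position: [492.6, 217.9, 223.1]
tcp_rot: [-0.258, 1.557, 0.26]
wrist_force: [0.2, -0.5, -1.3]
grip_width: 0.684
```

```bash
cat >> fit.py <<'E'
def heldfit(tag,h):
    # panel pose in tool frame; white face at tool x = h
    c=optics.get_calibration("wrist"); p,r=cur(); im=optics.get_image("wrist")[:,:,::-1].copy(); cv2.imwrite(f"pics/w{tag}.png",im)
    w=(im.min(2)>125).astype(np.uint8); n,l,s,ce=cv2.connectedComponentsWithStats(w)
    for k in range(1,n):
        if s[k,4]<3000: continue
        ys,xs=np.where(l==k); o,d=ray(c,np.c_[xs,ys]); o=r.T@(o-p); d=d@r; q=(o+d*((h-o[0])/d[:,0])[:,None])[:,1:].astype(np.float32)
        b=cv2.minAreaRect(q); print(ce[k].round(),s[k,4],"tool y,z",np.round(b[0],1),np.round(b[1],1),round(b[2],1),"z range",q[:,1].min().round(1),q[:,1].max().round(1))
E
python3 - <<'E'
from fit import *
from easel import fr
heldfit("5",-12.)
v=np.load("v.npy");o,M=fr(v); P=o+M@[82,0,60]; G=frame(-M[:,2],-M[:,1]); print(P); plan(P,G)
E
```

```text
[329. 202.] 7068 tool y,z [  1.2 -30.7] [63.  54.7] 0.0 z range -58.1 -3.4
[319. 274.] 4841 tool y,z [ 0.9 11.6] [63.5 42.1] 0.1 z range -9.5 32.6
[ 445.28557529 -104.01207952  170.50407017]
dx 5.18 dy -28.94 dz -14.83 rx 1.138 ry 0.516 rz 0.348 dist 329 ang 74.3deg
```

View pics/w5.png

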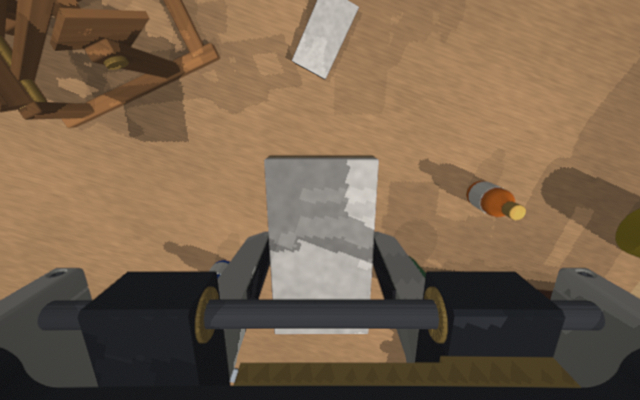

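Panel held squarely: centre +1.9 along tool z, at (320,245) in the picture. I'll go via a high waypoint over the easel.

```bash
python3 - <<'E'
from easel import *
v=np.load("v.npy");o,M=fr(v); P=o+M@[70,0,150]; G=frame(-M[:,2],-M[:,1]); print(P); plan(P,G)
E
```

```text
[ 485.16643796 -148.966543    238.56737164]
dx -1.64 dy -34.47 dz -12.54 rx 1.138 ry 0.516 rz 0.348 dist 367 ang 74.3deg
```

{"name": "carry_out", "arguments": {
  "rows": [
    {"dx": -4,"dy": -34.5,"dz": -12.5,"rx": 1.138,"ry": 0.516,"rz": 0.348,"claw": 50},
    {"dx": -4,"dy": -34.5,"dz": -12.5,"rx": 1.138,"ry": 0.516,"rz": 0.348,"claw": 50},
    {"dx": -4,"dy": -34.5,"dz": -12.5,"rx": 1.138,"ry": 0.516,"rz": 0.348,"claw": 50},
    {"dx": -4,"dy": -34.5,"dz": -12.5,"rx": 1.138,"ry": 0.516,"rz": 0.348,"claw": 50},
    {"dx": -4,"dy": -34.5,"dz": -12.5,"rx": 1.138,"ry": 0.516,"rz": 0.348,"claw": 50}
  ]
}}

```text
time_s: 7.9
position: [488.4, 9.8, 244.7]
tcp_rot: [0.286, 1.838, -0.081]
wrist_force: [1.5, 0.7, -0.6]
grip_width: 0.683
```

```bash
python3 - <<'E'
from easel import *
v=np.load("v.npy");o,M=fr(v); P=o+M@[70,0,150]; G=frame(-M[:,2],-M[:,1]); plan(P,G)
E
```

```text
dx -1.77 dy -15.49 dz 3.09 rx 0.586 ry 0.264 rz 0.177 dist 159 ang 38.2deg
```

{"name": "carry_out", "arguments": {
  "rows": [
    {"dx": -1.8,"dy": -15.5,"dz": 3.1,"rx": 0.586,"ry": 0.264,"rz": 0.177,"claw": 50},
    {"dx": -1.8,"dy": -15.5,"dz": 3.1,"rx": 0.586,"ry": 0.264,"rz": 0.177,"claw": 50},
    {"dx": -1.8,"dy": -15.5,"dz": 3.1,"rx": 0.586,"ry": 0.264,"rz": 0.177,"claw": 50},
    {"dx": -1.8,"dy": -15.5,"dz": 3.1,"rx": 0.586,"ry": 0.264,"rz": 0.177,"claw": 50},
    {"dx": -1.8,"dy": -15.5,"dz": 3.1,"rx": 0.586,"ry": 0.264,"rz": 0.177,"claw": 50}
  ]
}}

```text
time_s: 8.32
position: [486.1, -154.1, 237.1]
tcp_rot: [0.869, 2.001, -0.462]
wrist_force: [-1.2, 0.6, -1.6]
grip_width: 0.691
```

{"name": "carry_out", "arguments": {
  "rows": [
    {"dx": 0,"dy": 0,"dz": 0,"rx": 0,"ry": 0,"rz": 0,"claw": 50},
    {"dx": 0,"dy": 0,"dz": 0,"rx": 0,"ry": 0,"rz": 0,"claw": 50},
    {"dx": 0,"dy": 0,"dz": 0,"rx": 0,"ry": 0,"rz": 0,"claw": 50}
  ]
}}

```text
time_s: 8.57
position: [486.9, -146.8, 239.9]
tcp_rot: [0.855, 2.0, -0.448]
wrist_force: [-0.1, -0.4, -2.6]
grip_width: 0.685
```

```bash
cat >> easel.py <<'E'
def tl(go=None):
    v=np.load("v.npy");o,M=fr(v); p,r=cur(); s=status.get_obs()
    print("TCP in ledge",(M.T@(p-o)).round(1),"force ledge",(M.T@np.array(s["wrist_force"])).round(1),"t",round(s["time_s"],2),"w %.1f"%(93*s["grip_width"]))
    if go is not None: plan(o+M@np.array(go,float),frame(-M[:,2],-M[:,1]))
E
python3 - <<'E'
from easel import *
tl([82,0,35])
E
```

```text
TCP in ledge [ 71.1  -2.7 150.8] force ledge [-1.6  0.3 -2. ] t 8.57 w 63.7
dx 11.56 dy -0.07 dz -1.33 rx 0.046 ry 0.021 rz 0.013 dist 116 ang 3.0deg
```

{"name": "carry_out", "arguments": {
  "rows": [
    {"dx": 4,"dy": -0.1,"dz": -1.3,"rx": 0.046,"ry": 0.021,"rz": 0.013,"claw": 50},
    {"dx": 8,"dy": -0.1,"dz": -1.3,"rx": 0.046,"ry": 0.021,"rz": 0.013,"claw": 50},
    {"dx": 10.5,"dy": -0.1,"dz": -1.3,"rx": 0.046,"ry": 0.021,"rz": 0.013,"claw": 50},
    {"dx": 11.5,"dy": -0.1,"dz": -1.3,"rx": 0.046,"ry": 0.021,"rz": 0.013,"claw": 50},
    {"dx": 11.5,"dy": -0.1,"dz": -1.3,"rx": 0.046,"ry": 0.021,"rz": 0.013,"claw": 50}
  ]
}}

```text
time_s: 8.98
position: [435.3, -92.5, 150.4]
tcp_rot: [0.902, 2.011, -0.482]
wrist_force: [0.3, 0.4, 0.0]
grip_width: 0.681
```

{"name": "carry_out", "arguments": {
  "rows": [
    {"dx": 0,"dy": 0,"dz": 0,"rx": 0,"ry": 0,"rz": 0,"claw": 50},
    {"dx": 0,"dy": 0,"dz": 0,"rx": 0,"ry": 0,"rz": 0,"claw": 50},
    {"dx": 0,"dy": 0,"dz": 0,"rx": 0,"ry": 0,"rz": 0,"claw": 50}
  ]
}}

```text
time_s: 9.23
position: [438.3, -96.3, 152.0]
tcp_rot: [0.905, 2.003, -0.485]
wrist_force: [0.6, 0.8, -1.3]
grip_width: 0.685
```

```bash
python3 - <<'E'
from ov import *
tl([82,0,10])
c=optics.get_calibration("wrist"); im=optics.get_image("wrist")[:,:,::-1].copy(); cv2.imwrite("pics/w6.png",im)
v=np.load("v.npy"); cv2.imwrite("pics/w6o.png",draw(im,c,170,0,320,300,2))
tl([82,0,10])
E
```

```text
TCP in ledge [80.4  0.1 38.8] force ledge [-0.6 -1.  -1.2] t 9.23 w 63.7
dx 2.88 dy 0.01 dz -0.18 rx -0.003 ry 0.005 rz -0.002 dist 29 ang 0.3deg
TCP in ledge [80.4  0.3 38.5] force ledge [-0.8  0.5 -0.5] t 9.28 w 63.6
dx 2.85 dy 0.02 dz -0.17 rx -0.003 ry 0.004 rz -0.002 dist 29 ang 0.3deg
```

View pics/w6o.png

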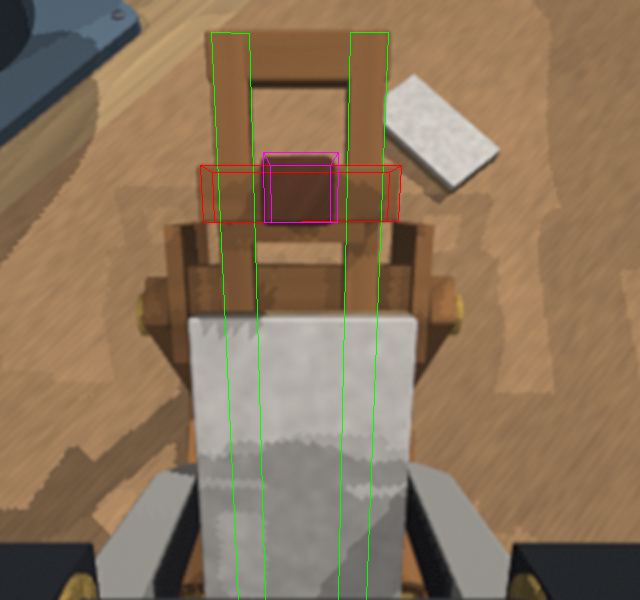

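The panel's upper edge is at row 318, centred on the rails at column 302, and the clamp model matches at row 190. Now lowering onto the rails.

{"name": "carry_out", "arguments": {
  "rows": [
    {"dx": 1.5,"dy": 0,"dz": -0.1,"rx": 0,"ry": 0.004,"rz": 0,"claw": 50},
    {"dx": 2.6,"dy": 0,"dz": -0.1,"rx": 0,"ry": 0.004,"rz": 0,"claw": 50},
    {"dx": 2.9,"dy": 0,"dz": -0.1,"rx": 0,"ry": 0.004,"rz": 0,"claw": 50},
    {"dx": 2.9,"dy": 0,"dz": -0.1,"rx": 0,"ry": 0.004,"rz": 0,"claw": 50},
    {"dx": 2.9,"dy": 0,"dz": -0.1,"rx": 0,"ry": 0.004,"rz": 0,"claw": 50}
  ]
}}

```text
time_s: 9.7
position: [426.1, -83.2, 127.7]
tcp_rot: [0.908, 2.009, -0.484]
wrist_force: [0.2, -0.5, -0.9]
grip_width: 0.684
```

```bash
python3 - <<'E'
from easel import *
tl([80,0,5]); 
E
```

```text
TCP in ledge [81.6  0.5  8.7] force ledge [-0.9  0.2 -0.4] t 9.7 w 63.6
dx 0.37 dy 0.05 dz 0.16 rx -0.004 ry -0.002 rz -0.002 dist 4 ang 0.3deg
```

{"name": "carry_out", "arguments": {
  "rows": [
    {"dx": 0.15,"dy": 0,"dz": 0,"rx": 0,"ry": 0,"rz": 0,"claw": 50},
    {"dx": 0.3,"dy": 0,"dz": 0,"rx": 0,"ry": 0,"rz": 0,"claw": 50},
    {"dx": 0.3,"dy": 0,"dz": 0,"rx": 0,"ry": 0,"rz": 0,"claw": 50}
  ]
}}

```text
time_s: 9.95
position: [425.5, -82.4, 125.4]
tcp_rot: [0.908, 2.007, -0.484]
wrist_force: [1.8, -2.8, 1.8]
grip_width: 0.686
```

{"name": "carry_out", "arguments": {
  "rows": [
    {"dx": 0.1,"dy": 0,"dz": 0,"rx": 0,"ry": 0,"rz": 0,"claw": 50},
    {"dx": 0.15,"dy": 0,"dz": 0,"rx": 0,"ry": 0,"rz": 0,"claw": 50},
    {"dx": 0.15,"dy": 0,"dz": 0,"rx": 0,"ry": 0,"rz": 0,"claw": 50}
  ]
}}

```text
time_s: 10.2
position: [425.5, -82.4, 125.2]
tcp_rot: [0.907, 2.005, -0.484]
wrist_force: [4.2, -5.4, 11.2]
grip_width: 0.684
```

```bash
python3 - <<'E'
from easel import *
tl([80,0,5]); 
E
```

```text
TCP in ledge [81.1  0.4  6. ] force ledge [ 0.6  0.5 13.1] t 10.2 w 63.6
dx 0.10 dy 0.04 dz 0.11 rx -0.004 ry 0.001 rz -0.003 dist 2 ang 0.3deg
```

On the rails with 13 N. I'll ease off and slide down the slope.

{"name": "carry_out", "arguments": {
  "rows": [
    {"dx": -0.1,"dy": 0,"dz": 0.3,"rx": 0,"ry": 0,"rz": 0,"claw": 50},
    {"dx": -0.12,"dy": 0,"dz": 0.8,"rx": 0,"ry": 0,"rz": 0,"claw": 50},
    {"dx": -0.12,"dy": 0,"dz": 1.2,"rx": 0,"ry": 0,"rz": 0,"claw": 50},
    {"dx": -0.12,"dy": 0,"dz": 1.4,"rx": 0,"ry": 0,"rz": 0,"claw": 50},
    {"dx": -0.12,"dy": 0,"dz": 1.4,"rx": 0,"ry": 0,"rz": 0,"claw": 50}
  ]
}}

```text
time_s: 10.62
position: [432.1, -89.9, 118.1]
tcp_rot: [0.909, 2.011, -0.483]
wrist_force: [1.4, -1.0, 10.5]
grip_width: 0.686
```

```bash
python3 - <<'E'
from easel import *
tl([62,0,5]); 
E
```

```text
TCP in ledge [68.9  0.5  5.8] force ledge [ 4.5 -0.4  9.6] t 10.62 w 63.8
dx 0.07 dy 0.05 dz 0.69 rx -0.003 ry -0.004 rz -0.002 dist 7 ang 0.3deg
```

{"name": "carry_out", "arguments": {
  "rows": [
    {"dx": -0.05,"dy": 0,"dz": 0.2,"rx": 0,"ry": 0,"rz": 0,"claw": 50},
    {"dx": -0.05,"dy": 0,"dz": 0.4,"rx": 0,"ry": 0,"rz": 0,"claw": 50},
    {"dx": -0.05,"dy": 0,"dz": 0.4,"rx": 0,"ry": 0,"rz": 0,"claw": 50}
  ]
}}

```text
time_s: 10.87
position: [434.5, -92.6, 115.6]
tcp_rot: [0.909, 2.011, -0.483]
wrist_force: [1.1, -1.0, 6.8]
grip_width: 0.686
```

{"name": "carry_out", "arguments": {
  "rows": [
    {"dx": 0,"dy": 0,"dz": 0.1,"rx": 0,"ry": 0,"rz": 0,"claw": 50},
    {"dx": 0,"dy": 0,"dz": 0.2,"rx": 0,"ry": 0,"rz": 0,"claw": 50},
    {"dx": 0,"dy": 0,"dz": 0.2,"rx": 0,"ry": 0,"rz": 0,"claw": 50}
  ]
}}

```text
time_s: 11.12
position: [435.5, -93.7, 114.6]
tcp_rot: [0.909, 2.011, -0.483]
wrist_force: [-0.1, 1.2, 7.0]
grip_width: 0.684
```

```bash
python3 - <<'E'
from easel import *
tl([62,0,5]); 
E
```

```text
TCP in ledge [62.6  0.5  5.6] force ledge [ 4.7 -0.7  5.3] t 11.12 w 63.7
dx 0.06 dy 0.05 dz 0.06 rx -0.004 ry -0.004 rz -0.002 dist 1 ang 0.3deg
```

{"name": "carry_out", "arguments": {
  "rows": [
    {"dx": 0,"dy": 0,"dz": 0.1,"rx": 0,"ry": 0,"rz": 0,"claw": 50},
    {"dx": 0,"dy": 0,"dz": 0.15,"rx": 0,"ry": 0,"rz": 0,"claw": 50},
    {"dx": 0,"dy": 0,"dz": 0.15,"rx": 0,"ry": 0,"rz": 0,"claw": 50}
  ]
}}

```text
time_s: 11.37
position: [436.2, -94.6, 113.7]
tcp_rot: [0.909, 2.011, -0.483]
wrist_force: [0.0, 0.3, 8.2]
grip_width: 0.685
```

{"name": "carry_out", "arguments": {
  "rows": [
    {"dx": 0,"dy": 0,"dz": 0.1,"rx": 0,"ry": 0,"rz": 0,"claw": 50},
    {"dx": 0,"dy": 0,"dz": 0.15,"rx": 0,"ry": 0,"rz": 0,"claw": 50},
    {"dx": 0,"dy": 0,"dz": 0.15,"rx": 0,"ry": 0,"rz": 0,"claw": 50}
  ]
}}

```text
time_s: 11.62
position: [436.3, -94.7, 113.7]
tcp_rot: [0.91, 2.013, -0.482]
wrist_force: [-1.6, 1.6, 12.2]
grip_width: 0.684
```

```bash
python3 - <<'E'
from easel import *
tl([62,0,5]); 
E
```

```text
TCP in ledge [61.1  0.6  5.6] force ledge [8.7 0.1 8.9] t 11.62 w 63.6
dx 0.06 dy 0.05 dz -0.09 rx -0.003 ry -0.007 rz -0.002 dist 1 ang 0.5deg
```

The panel is stopped on the ledge: TCP x is steady at 61 and the force is rising. Release and retreat.

{"name": "carry_out", "arguments": {
  "rows": [
    {"dx": 0,"dy": 0,"dz": 0,"rx": 0,"ry": 0,"rz": 0,"claw": 78},
    {"dx": 0,"dy": 0,"dz": 0,"rx": 0,"ry": 0,"rz": 0,"claw": 84},
    {"dx": 0,"dy": 0,"dz": 0,"rx": 0,"ry": 0,"rz": 0,"claw": 84},
    {"dx": 0,"dy": 0,"dz": 0,"rx": 0,"ry": 0,"rz": 0,"claw": 84}
  ]
}}

```text
time_s: 11.95
position: [437.1, -95.8, 111.8]
tcp_rot: [0.908, 2.01, -0.484]
wrist_force: [0.2, -0.4, 0.3]
grip_width: 0.839
```

{"name": "carry_out", "arguments": {
  "rows": [
    {"dx": -1,"dy": 0,"dz": 0,"rx": 0,"ry": 0,"rz": 0,"claw": 84},
    {"dx": -4,"dy": 0,"dz": 0,"rx": 0,"ry": 0,"rz": 0,"claw": 84},
    {"dx": -8,"dy": 0,"dz": 0,"rx": 0,"ry": 0,"rz": 0,"claw": 84},
    {"dx": -12,"dy": 0,"dz": 0,"rx": 0,"ry": 0,"rz": 0,"claw": 84},
    {"dx": -13,"dy": 0,"dz": 0,"rx": 0,"ry": 0,"rz": 0,"claw": 84}
  ]
}}

```text
time_s: 12.37
position: [488.2, -153.6, 224.6]
tcp_rot: [0.907, 2.001, -0.485]
wrist_force: [-0.6, 0.3, -0.3]
grip_width: 0.836
```

{"name": "carry_out", "arguments": {
  "rows": [
    {"dx": 0,"dy": 0,"dz": -4,"rx": 0,"ry": 0,"rz": 0,"claw": 50},
    {"dx": 0,"dy": 0,"dz": -4,"rx": 0,"ry": 0,"rz": 0,"claw": 0},
    {"dx": 0,"dy": 0,"dz": -4,"rx": 0,"ry": 0,"rz": 0,"claw": 0},
    {"dx": 0,"dy": 0,"dz": -4,"rx": 0,"ry": 0,"rz": 0,"claw": 0},
    {"dx": 0,"dy": 0,"dz": -4,"rx": 0,"ry": 0,"rz": 0,"claw": 0}
  ]
}}

```text
time_s: 12.78
position: [463.5, -125.8, 241.8]
tcp_rot: [0.908, 2.01, -0.484]
wrist_force: [0.5, -1.0, -1.3]
grip_width: 0.532
```

```bash
python3 - <<'E'
from ov import *
tl([200,0,130])
c=optics.get_calibration("wrist"); im=optics.get_image("wrist")[:,:,::-1].copy(); cv2.imwrite("pics/w7.png",im)
v=np.load("v.npy"); cv2.imwrite("pics/w7o.png",draw(im,c,170,0,320,300,2)); o,M=fr(v)
w=(im.min(2)>115).astype(np.uint8); n,l,s,ce=cv2.connectedComponentsWithStats(w)
for k in range(1,n):
    if s[k,4]<1500: continue
    ys,xs=np.where(l==k); oo,d=ray(c,np.c_[xs,ys]); oo=M.T@(oo-o); d=d@M; q=(oo+d*((16-oo[2])/d[:,2])[:,None])[:,:2].astype(np.float32)
    b=cv2.minAreaRect(q); print(ce[k].round(),s[k,4],np.round(b[0],1),np.round(b[1],1),round(b[2],1),q.min(0).round(1),q.max(0).round(1))
E
```

```text
TCP in ledge [ 98.2   0.9 135. ] force ledge [-1.6  0.2 -0.5] t 12.78 w 49.5
dx 0.54 dy 0.04 dz -10.18 rx -0.004 ry -0.003 rz -0.002 dist 102 ang 0.3deg
[565. 166.] 1599 [ 125.5 -249.6] [71.2 24.3] 56.2 [  96.6 -284.3] [ 152.9 -215.2]
[321. 221.] 5667 [63.3  0. ] [ 64.4 114.8] 89.7 [  5.8 -32.5] [120.7  32.1]
[257. 265.] 1556 [13.8 76.3] [32.2 97.9] 71.1 [-31.7  45.8] [55.4 95.7]
[385. 265.] 1552 [ 13.4 -76.1] [98.  32.3] 19.4 [-32.6 -95.9] [ 54.9 -45.3]
[ 38. 290.] 1619 [-19.9 334.2] [ 28.3 130.7] 26.1 [-59.8 275.3] [ 11.4 387.4]
```

View pics/w7o.png

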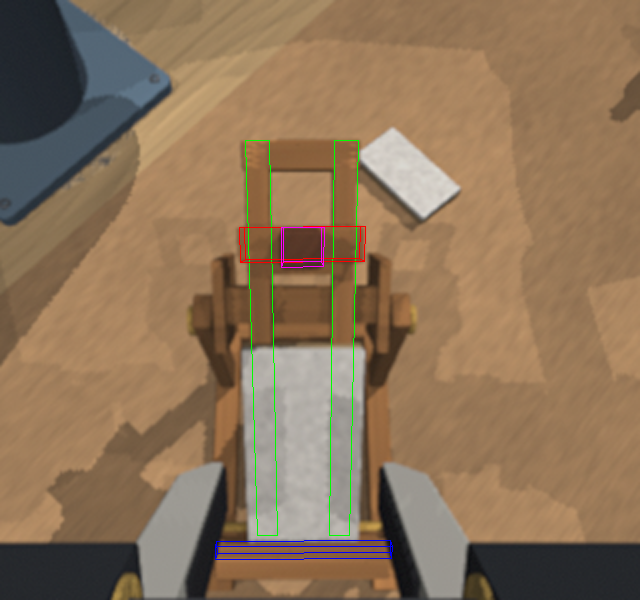

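The panel is seated: upper edge at 120.7 mm, y = 0.0, skew 0.3° (picture: (243–365, 347) down into the slot). The clamp is still at 164. Moving behind the grip with shut fingers.

{"name": "carry_out", "arguments": {
  "rows": [
    {"dx": 0.5,"dy": 0.1,"dz": -11,"rx": 0,"ry": 0,"rz": 0,"claw": 0},
    {"dx": 0.5,"dy": 0.1,"dz": -11,"rx": 0,"ry": 0,"rz": 0,"claw": 0},
    {"dx": 0.5,"dy": 0.1,"dz": -11,"rx": 0,"ry": 0,"rz": 0,"claw": 0},
    {"dx": 0.5,"dy": 0.1,"dz": -11,"rx": 0,"ry": 0,"rz": 0,"claw": 0},
    {"dx": 0.5,"dy": 0.1,"dz": -11,"rx": 0,"ry": 0,"rz": 0,"claw": 0}
  ]
}}

```text
time_s: 13.25
position: [402.0, -54.1, 300.1]
tcp_rot: [0.907, 2.008, -0.484]
wrist_force: [0.3, 0.1, -0.6]
grip_width: 0.131
```

{"name": "carry_out", "arguments": {
  "rows": [
    {"dx": 0,"dy": 0,"dz": 0,"rx": 0,"ry": 0,"rz": 0,"claw": 0},
    {"dx": 0,"dy": 0,"dz": 0,"rx": 0,"ry": 0,"rz": 0,"claw": 0},
    {"dx": 0,"dy": 0,"dz": 0,"rx": 0,"ry": 0,"rz": 0,"claw": 0}
  ]
}}

```text
time_s: 13.5
position: [402.4, -54.9, 298.5]
tcp_rot: [0.91, 2.012, -0.484]
wrist_force: [0.3, -1.1, -0.2]
grip_width: 0.003
```

```bash
python3 - <<'E'
from easel import *
tl([205,0,34]); print(status.get_obs()["joint_positions"].round(2))
E
```

```text
TCP in ledge [207.5  -0.5 130. ] force ledge [-0.9  0.5  0.4] t 13.5 w 0.3
dx 9.60 dy -0.07 dz 0.29 rx -0.005 ry -0.005 rz -0.002 dist 96 ang 0.4deg
[-0.56  0.3   1.44  0.17  1.97 -1.26]
```

{"name": "carry_out", "arguments": {
  "rows": [
    {"dx": 3.5,"dy": -0.1,"dz": 0.2,"rx": 0,"ry": 0,"rz": 0,"claw": 0},
    {"dx": 6.5,"dy": -0.1,"dz": 0.2,"rx": 0,"ry": 0,"rz": 0,"claw": 0},
    {"dx": 8.8,"dy": -0.1,"dz": 0.2,"rx": 0,"ry": 0,"rz": 0,"claw": 0},
    {"dx": 9.6,"dy": -0.1,"dz": 0.2,"rx": 0,"ry": 0,"rz": 0,"claw": 0},
    {"dx": 9.6,"dy": -0.1,"dz": 0.2,"rx": 0,"ry": 0,"rz": 0,"claw": 0}
  ]
}}

```text
time_s: 13.92
position: [365.7, -15.2, 217.7]
tcp_rot: [0.909, 2.015, -0.484]
wrist_force: [-0.6, -0.7, 0.4]
grip_width: 0.007
```

{"name": "carry_out", "arguments": {
  "rows": [
    {"dx": 0,"dy": 0,"dz": 0.5,"rx": 0,"ry": 0,"rz": 0,"claw": 0},
    {"dx": 0,"dy": 0,"dz": 0.8,"rx": 0,"ry": 0,"rz": 0,"claw": 0},
    {"dx": 0,"dy": 0,"dz": 0.8,"rx": 0,"ry": 0,"rz": 0,"claw": 0}
  ]
}}

```text
time_s: 14.17
position: [372.7, -22.2, 214.6]
tcp_rot: [0.909, 2.008, -0.484]
wrist_force: [0.1, 0.7, -0.2]
grip_width: 0.003
```

```bash
python3 - <<'E'
from easel import *
tl([160,0,34])
E
```

```text
TCP in ledge [197.4   0.   35.7] force ledge [ 0.2 -0.6 -0.4] t 14.17 w 0.2
dx 0.17 dy 0.02 dz 3.74 rx -0.004 ry -0.001 rz -0.003 dist 37 ang 0.3deg
```

{"name": "carry_out", "arguments": {
  "rows": [
    {"dx": 0.1,"dy": 0,"dz": 0.5,"rx": 0,"ry": 0,"rz": 0,"claw": 0},
    {"dx": 0.1,"dy": 0,"dz": 1.0,"rx": 0,"ry": 0,"rz": 0,"claw": 0},
    {"dx": 0.1,"dy": 0,"dz": 1.5,"rx": 0,"ry": 0,"rz": 0,"claw": 0},
    {"dx": 0.1,"dy": 0,"dz": 2.0,"rx": 0,"ry": 0,"rz": 0,"claw": 0},
    {"dx": 0.1,"dy": 0,"dz": 2.5,"rx": 0,"ry": 0,"rz": 0,"claw": 0}
  ]
}}

```text
time_s: 14.58
position: [384.9, -36.2, 199.6]
tcp_rot: [0.909, 2.01, -0.483]
wrist_force: [0.3, 0.9, 3.6]
grip_width: 0.008
```

```bash
python3 - <<'E'
from easel import *
tl([150,0,34])
E
```

```text
TCP in ledge [173.6   0.2  33.5] force ledge [ 2.4 -0.8  2.8] t 14.58 w 0.8
dx -0.06 dy 0.03 dz 2.36 rx -0.004 ry -0.004 rz -0.002 dist 24 ang 0.3deg
```

{"name": "carry_out", "arguments": {
  "rows": [
    {"dx": 0,"dy": 0,"dz": 0.5,"rx": 0,"ry": 0,"rz": 0,"claw": 0},
    {"dx": 0,"dy": 0,"dz": 1.0,"rx": 0,"ry": 0,"rz": 0,"claw": 0},
    {"dx": 0,"dy": 0,"dz": 1.5,"rx": 0,"ry": 0,"rz": 0,"claw": 0},
    {"dx": 0,"dy": 0,"dz": 1.9,"rx": 0,"ry": 0,"rz": 0,"claw": 0},
    {"dx": 0,"dy": 0,"dz": 1.9,"rx": 0,"ry": 0,"rz": 0,"claw": 0}
  ]
}}

```text
time_s: 15.0
position: [395.2, -48.3, 188.2]
tcp_rot: [0.908, 2.01, -0.484]
wrist_force: [-0.6, 0.4, -0.4]
grip_width: 0.006
```

```bash
python3 - <<'E'
from easel import *
tl([144,0,34])
E
```

```text
TCP in ledge [154.1   0.5  33. ] force ledge [ 0.3  0.1 -0.8] t 15.0 w 0.6
dx -0.10 dy 0.05 dz 1.01 rx -0.004 ry -0.003 rz -0.001 dist 10 ang 0.3deg
```

{"name": "carry_out", "arguments": {
  "rows": [
    {"dx": -0.1,"dy": 0,"dz": 0.2,"rx": 0,"ry": 0,"rz": 0,"claw": 0},
    {"dx": -0.1,"dy": 0,"dz": 0.4,"rx": 0,"ry": 0,"rz": 0,"claw": 0},
    {"dx": -0.1,"dy": 0,"dz": 0.6,"rx": 0,"ry": 0,"rz": 0,"claw": 0},
    {"dx": -0.1,"dy": 0,"dz": 0.8,"rx": 0,"ry": 0,"rz": 0,"claw": 0},
    {"dx": -0.1,"dy": 0,"dz": 0.8,"rx": 0,"ry": 0,"rz": 0,"claw": 0}
  ]
}}

```text
time_s: 15.42
position: [399.5, -53.3, 185.0]
tcp_rot: [0.908, 2.011, -0.484]
wrist_force: [-2.4, 1.1, -0.2]
grip_width: 0.004
```

{"name": "carry_out", "arguments": {
  "rows": [
    {"dx": 0,"dy": 0,"dz": 0.1,"rx": 0,"ry": 0,"rz": 0,"claw": 0},
    {"dx": 0,"dy": 0,"dz": 0.2,"rx": 0,"ry": 0,"rz": 0,"claw": 0},
    {"dx": 0,"dy": 0,"dz": 0.2,"rx": 0,"ry": 0,"rz": 0,"claw": 0}
  ]
}}

```text
time_s: 15.67
position: [400.7, -54.5, 184.1]
tcp_rot: [0.908, 2.01, -0.484]
wrist_force: [-2.4, 1.2, -0.7]
grip_width: 0.007
```

```bash
python3 - <<'E'
from easel import *
tl([144,0,34])
E
```

```text
TCP in ledge [144.8   0.5  34.2] force ledge [ 1.7  1.1 -2. ] t 15.67 w 0.7
dx 0.02 dy 0.05 dz 0.08 rx -0.004 ry -0.003 rz -0.002 dist 1 ang 0.3deg
```

{"name": "carry_out", "arguments": {
  "rows": [
    {"dx": 0,"dy": 0,"dz": 0.1,"rx": 0,"ry": 0,"rz": 0,"claw": 0},
    {"dx": 0,"dy": 0,"dz": 0.2,"rx": 0,"ry": 0,"rz": 0,"claw": 0},
    {"dx": 0,"dy": 0,"dz": 0.2,"rx": 0,"ry": 0,"rz": 0,"claw": 0}
  ]
}}

```text
time_s: 15.92
position: [401.3, -55.1, 183.6]
tcp_rot: [0.909, 2.012, -0.483]
wrist_force: [-3.0, 3.8, 2.7]
grip_width: 0.006
```

{"name": "carry_out", "arguments": {
  "rows": [
    {"dx": 0,"dy": 0,"dz": 0.1,"rx": 0,"ry": 0,"rz": 0,"claw": 0},
    {"dx": 0,"dy": 0,"dz": 0.2,"rx": 0,"ry": 0,"rz": 0,"claw": 0},
    {"dx": 0,"dy": 0,"dz": 0.2,"rx": 0,"ry": 0,"rz": 0,"claw": 0}
  ]
}}

```text
time_s: 16.17
position: [401.4, -55.2, 183.5]
tcp_rot: [0.91, 2.016, -0.481]
wrist_force: [-6.5, 7.2, 9.4]
grip_width: 0.002
```

```bash
python3 - <<'E'
from easel import *
tl([140,0,34])
E
```

```text
TCP in ledge [143.7   0.5  34.3] force ledge [13.2  0.1  2.4] t 16.17 w 0.2
dx 0.02 dy 0.05 dz 0.37 rx -0.003 ry -0.009 rz -0.001 dist 4 ang 0.6deg
```

The clamp has stopped at exactly 120 mm. Press firmly and hold.

{"name": "carry_out", "arguments": {
  "rows": [
    {"dx": 0,"dy": 0,"dz": 0.1,"rx": 0,"ry": 0,"rz": 0,"claw": 0},
    {"dx": 0,"dy": 0,"dz": 0.2,"rx": 0,"ry": 0,"rz": 0,"claw": 0},
    {"dx": 0,"dy": 0,"dz": 0.25,"rx": 0,"ry": 0,"rz": 0,"claw": 0},
    {"dx": 0,"dy": 0,"dz": 0.25,"rx": 0,"ry": 0,"rz": 0,"claw": 0},
    {"dx": 0,"dy": 0,"dz": 0.25,"rx": 0,"ry": 0,"rz": 0,"claw": 0}
  ]
}}

```text
time_s: 16.58
position: [401.5, -55.3, 183.5]
tcp_rot: [0.911, 2.02, -0.479]
wrist_force: [-9.7, 9.7, 18.7]
grip_width: 0.001
```

{"name": "carry_out", "arguments": {
  "rows": [
    {"dx": 0,"dy": 0,"dz": 0,"rx": 0,"ry": 0,"rz": 0,"claw": 0},
    {"dx": 0,"dy": 0,"dz": 0,"rx": 0,"ry": 0,"rz": 0,"claw": 0},
    {"dx": 0,"dy": 0,"dz": 0,"rx": 0,"ry": 0,"rz": 0,"claw": 0},
    {"dx": 0,"dy": 0,"dz": 0,"rx": 0,"ry": 0,"rz": 0,"claw": 0},
    {"dx": 0,"dy": 0,"dz": 0,"rx": 0,"ry": 0,"rz": 0,"claw": 0}
  ]
}}

```text
time_s: 17.0
position: [401.4, -55.3, 183.5]
tcp_rot: [0.911, 2.02, -0.479]
wrist_force: [-9.4, 8.5, 18.1]
grip_width: 0.008
```

```bash
python3 - <<'E'
from easel import *
tl([150,0,34])
E
```

```text
TCP in ledge [143.6   0.5  34.3] force ledge [20.5  1.3  8. ] t 17.0 w 0.7
dx 0.04 dy 0.05 dz -0.64 rx -0.003 ry -0.013 rz -0.001 dist 6 ang 0.8deg
```

{"name": "carry_out", "arguments": {
  "rows": [
    {"dx": 0,"dy": 0,"dz": -0.5,"rx": 0,"ry": 0,"rz": 0,"claw": 0},
    {"dx": 0,"dy": 0,"dz": -1.5,"rx": 0,"ry": 0,"rz": 0,"claw": 0},
    {"dx": 0,"dy": 0,"dz": -2.5,"rx": 0,"ry": 0,"rz": 0,"claw": 0},
    {"dx": -1,"dy": 0,"dz": -3,"rx": 0,"ry": 0,"rz": 0,"claw": 0},
    {"dx": -4,"dy": 0,"dz": -3,"rx": 0,"ry": 0,"rz": 0,"claw": 0}
  ]
}}

```text
time_s: 17.42
position: [400.3, -54.4, 230.1]
tcp_rot: [0.908, 2.015, -0.483]
wrist_force: [0.2, 0.2, -0.0]
grip_width: 0.005
```

{"name": "carry_out", "arguments": {
  "rows": [
    {"dx": -4,"dy": 0,"dz": 0,"rx": 0,"ry": 0,"rz": 0,"claw": 0},
    {"dx": -8,"dy": 0,"dz": 1,"rx": 0,"ry": 0,"rz": 0,"claw": 0},
    {"dx": -11,"dy": 0,"dz": 4,"rx": 0,"ry": 0,"rz": 0,"claw": 0},
    {"dx": -12,"dy": 0,"dz": 6,"rx": 0,"ry": 0,"rz": 0,"claw": 0},
    {"dx": -12,"dy": 0,"dz": 6,"rx": 0,"ry": 0,"rz": 0,"claw": 0}
  ]
}}

```text
time_s: 17.83
position: [482.4, -147.7, 295.4]
tcp_rot: [0.909, 2.006, -0.486]
wrist_force: [-1.5, 1.1, -1.2]
grip_width: 0.006
```

```bash
python3 - <<'E'
from ov import *
tl()
c=optics.get_calibration("wrist"); im=optics.get_image("wrist")[:,:,::-1].copy(); cv2.imwrite("pics/w8.png",im)
v=np.load("v.npy"); v[4]=120; np.save("v.npy",v); a=draw(im,c,170,0,320,290,1.8)
sc=optics.get_image("scene")[:,:,::-1]; b=cv2.resize(sc[140:240,280:360],None,fx=2.7,fy=2.7,interpolation=cv2.INTER_CUBIC)
o_=np.zeros((522,800,3),np.uint8); o_[:,:576]=a[:522,:576]; o_[:b.shape[0],576:576+b.shape[1]]=b; cv2.imwrite("pics/fin.png",o_); o,M=fr(v)
w=(im.min(2)>115).astype(np.uint8); n,l,s,ce=cv2.connectedComponentsWithStats(w)
for k in range(1,n):
    if s[k,4]<1500: continue
    ys,xs=np.where(l==k); oo,d=ray(c,np.c_[xs,ys]); oo=M.T@(oo-o); d=d@M; q=(oo+d*((16-oo[2])/d[:,2])[:,None])[:,:2].astype(np.float32)
    g=cv2.minAreaRect(q); print(ce[k].round(),s[k,4],np.round(g[0],1),np.round(g[1],1),round(g[2],1),q.min(0).round(1),q.max(0).round(1))
E
```

```text
TCP in ledge [104.    1.2 195.7] force ledge [ 0.8  0.4 -2. ] t 17.83 w 0.5
[321. 222.] 4797 [36.8  2.1] [162.2  91.5] 2.0 [-44.6 -45.8] [119.   45.8]
```

View pics/fin.png

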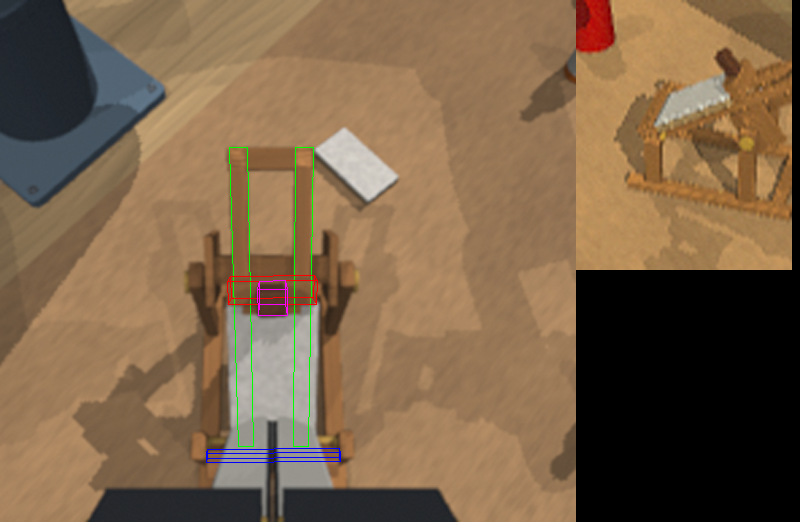

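The picture shows the clamp at the model's 120 mm position on the panel's upper edge, with its lip over the front. The panel is centred on the rails and the gripper is clear. Let it settle, then hand in.

{"name": "carry_out", "arguments": {
  "rows": [
    {"dx": -2,"dy": 0,"dz": 0,"rx": 0,"ry": 0,"rz": 0,"claw": 0},
    {"dx": -2,"dy": 0,"dz": 0,"rx": 0,"ry": 0,"rz": 0,"claw": 0},
    {"dx": -2,"dy": 0,"dz": 0,"rx": 0,"ry": 0,"rz": 0,"claw": 0},
    {"dx": -2,"dy": 0,"dz": 0,"rx": 0,"ry": 0,"rz": 0,"claw": 0}
  ]
}}

```text
time_s: 18.27
position: [486.8, -151.8, 312.9]
tcp_rot: [0.908, 2.01, -0.483]
wrist_force: [0.1, -0.1, 0.2]
grip_width: 0.007
```

```bash
python3 -c "
from h import *
ticket.close_job()"
```

```text
the job is handed in; nothing more can be done
```

The 120 x 64 mm panel is up on the easel with the clamp pressed home on it, and the job was handed in at 18.3 s. The two smaller panels were left where they lay.

- **Panel:** I lowered it onto the rails (about 13 N at contact) and slid it down until it stopped on the ledge. Measured after release and before clamping, its upper edge was at 120.7 mm, it was centred at y = 0.0 mm, and skew was 0.3°.
- **Clamp:** I pushed it down with shut fingers until it stopped, which works out at the 120 mm mark. I then pressed at about 20 N for more than 0.5 s and backed off.
- **Last look:** The final picture shows the clamp on the panel's upper edge and the gripper clear, and the wrist force read about zero.

**Checks that failed or disagreed:**
- The last automatic panel measurement was unusable because the gripper fingers merged with the white area, so I judged the end state by eye and by overlaying the model.
- The rails met the panel about 2 mm higher than my fitted model predicted.
- I did not take a final position check on the bottles, cone and tumbler. The arm stayed clear of them throughout.

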